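Load the balcony drying cabinet with nursery pots

TASK

Get the washed nursery pots into the drying cabinet: draw the transit pin out of its bore and park it upright in the open notch beside it, resting on its collar, then slide the tray all the way out. Stand every pot that lies on the table in a free pocket of the tray, one to a pocket and the same way up (mouth up or mouth down) as the pot that already stands in the tray, then slide the tray fully home and lock it again with the pin, pushed down to its collar in the bore. Leave the other things on the table where they are, and the pot already in the tray standing in its pocket.

Things in the scene. Friction and masses are not known exactly. Their poses are not given: they have to be found in the camera images.
- cabinet: fixed white plastic drying cabinet, 110 deep (x), 432 wide (y), 130 high, 4 mm clear roof; its open front faces the robot. Origin on the table under the middle of the open front; x points into the cabinet (away from the robot), z up. On its -y side, 217 to 335 from its middle, a grey bracket plate (top 63 above the table, 18 thick, x from -60 to 20) carries the bore and, beside it, the notch
- bore (a point): centre of the bore mouth (18 mm square hole, through) in the bracket's top face; the pin stands here at the start and locks the tray: its shank goes through the bracket and through a 20 mm square hole in the tray's side tongue (18 mm plate, 70 long, at the tray's -y front corner, 18 to 36 above the table)
- notch (a point): parking place in the bracket's top face: the slot is 18 wide (y), open towards -x (front edge 30 mm from this point) and above, closed 15 mm behind this point (+x); axes as the cabinet's. 55 mm from the bore in -y. The pin's shank hangs down the slot and its collar rests on the plate
- pin: steel transit pin, 101 long, 120 g: shank 12 diameter and 45 long below the collar; collar 30 diameter, 6 thick; above it a black plastic grip 18 (x) by 30 (y) by 50 high. Origin at the centre of the collar's underside, z up along the pin; the grip spans z = 6 to 56
- tray (a joint): white sliding tray, 0 = home, grows to 0.15 m as it is pulled out towards the robot (cabinet -x); about 2 N of friction
- tray_handle (a point): middle of the tray's steel bar handle, 14 by 14 section, 100 long along y, 45 in front of the tray's front panel (panel top 50 above the table, 6 thick); 45 above the table; moves with the tray
- tray_row (a point): on the tray's floor (16 above the table), middle of the row of four pockets; moves with the tray; axes as the cabinet's. Each pocket is 66 by 66 and 8 deep, pitch 98 along y. The front panel is 70 in front (-x) of the row
- pocket0 (a point): centre of pocket 0 on the tray's floor (0 is at the +y end); moves with the tray, axes as the cabinet's
- pocket1 (a point): centre of pocket 1 on the tray's floor (0 is at the +y end); moves with the tray, axes as the cabinet's
- pocket2 (a point): centre of pocket 2 on the tray's floor (0 is at the +y end); moves with the tray, axes as the cabinet's
- pocket3 (a point): centre of pocket 3 on the tray's floor (0 is at the +y end); moves with the tray, axes as the cabinet's
- pot1: square terracotta-coloured plastic nursery pot, 58 by 58 outside, 64 tall, wall 3, open at its mouth, drain holes in its base, 70 g; lies on its side on the table at the start. Origin at its middle; its own x axis points out of its mouth, y and z are square to its sides. May be absent
- pot2: square terracotta-coloured plastic nursery pot, 58 by 58 outside, 64 tall, wall 3, open at its mouth, drain holes in its base, 70 g; lies on its side on the table at the start. Origin at its middle; its own x axis points out of its mouth, y and z are square to its sides. May be absent
- pot3: square terracotta-coloured plastic nursery pot, 58 by 58 outside, 64 tall, wall 3, open at its mouth, drain holes in its base, 70 g; lies on its side on the table at the start. Origin at its middle; its own x axis points out of its mouth, y and z are square to its sides. May be absent
- pot1_mouth (a point): centre of pot1's mouth (32 mm from its middle along its x)
- pot2_mouth (a point): centre of pot2's mouth (32 mm from its middle along its x)
- pot3_mouth (a point): centre of pot3's mouth (32 mm from its middle along its x)
- model_a: pot of the same kind (120 g) standing mouth UP in a pocket of the tray; origin at the centre of its underside, z up. Exactly one of model_a and model_b is present
- model_b: pot of the same kind (120 g) standing mouth DOWN in a pocket of the tray; origin at the centre of its underside (the mouth), z up. Exactly one of model_a and model_b is present
- mister: stainless steel mister 72 diameter, 160 tall, bystander behind the bracket; origin under its centre
- scoop: orange plastic scoop 190 long, 35 high, lying; bystander, origin 20 mm behind its front edge

How it is judged:
On the way, in this order (a step that is already met when the one before it is completed fails the run):
1. the pin is parked in the notch (horizontal distance between pin and notch below 0.016 m and z of pin in the frame of notch between -0.004 and 0.004 m and angle between pin's own z axis and vertical below 0.15 rad), for 0.2 s.
2. the tray is drawn out (value of joint tray above 0.135 m), for 0.2 s.
3. all the pots stand in pockets, the same way up as the one already there (x of pot1 in the frame of tray_row between -0.008 and 0.008 m and y of pot1 in the frame of tray_row between -0.19 and 0.19 m and z of pot1 in the frame of tray_row between 0.028 and 0.036 m and z of each of pot1_mouth, pot2_mouth, pot3_mouth in the frame of model_a above 0.054 m and z of each of pot1_mouth, pot2_mouth, pot3_mouth in the frame of model_b below 0.01 m and x of pot2 in the frame of tray_row between -0.008 and 0.008 m and y of pot2 in the frame of tray_row between -0.19 and 0.19 m and z of pot2 in the frame of tray_row between 0.028 and 0.036 m and x of pot3 in the frame of tray_row between -0.008 and 0.008 m and y of pot3 in the frame of tray_row between -0.19 and 0.19 m and z of pot3 in the frame of tray_row between 0.028 and 0.036 m and x of model_a in the frame of tray_row between -0.008 and 0.008 m and z of model_a in the frame of tray_row between -0.004 and 0.004 m and angle between each of model_a, model_b's own z axis and vertical below 0.12 rad and x of model_b in the frame of tray_row between -0.008 and 0.008 m and z of model_b in the frame of tray_row between -0.004 and 0.004 m), for 0.2 s.
4. the tray is home (value of joint tray below 0.008 m), for 0.2 s.
5. the pin is back in its bore (horizontal distance between pin and bore below 0.008 m and z of pin in the frame of bore between -0.004 and 0.004 m and angle between pin's own z axis and vertical below 0.15 rad), for 0.2 s.
At the end, for the whole second after the job is handed in: every pot stands flat in a pocket (8 mm of the row, 4 mm in height), the same way up as the model pot, which still stands in its pocket (8 mm, 0.12 rad); tray within 8 mm of home; pin in the bore (8 mm), collar on the plate (4 mm), tilt under 0.15 rad; all at rest (all of step 3 and all of step 5 and linear speed of each of pot1, pot2, pot3, pin below 0.02 m/s and value of joint tray below 0.008 m); the robot touches nothing.
It fails at once if the mister is shifted more than 40 mm (distance of mister from where it was at the start of the episode above 0.04 m).
It fails at once if the scoop is shifted more than 40 mm (distance of scoop from where it was at the start of the episode above 0.04 m).
Of model_a, model_b only 1 to 1 are there at a start; the rules pass over those that are not, and their reading is None.
Of pot1, pot2, pot3 only 2 to 3 are there at a start; the rules pass over those that are not, and their reading is None.
At some moment in a run one of pot1, pot2, pot3 may be knocked a few centimetres aside while the robot is not near it.
Once in a run the grip may slacken for a moment while it holds something.
It also fails if it takes over 210 s, if anything falls off the work surface, if the arm or the gripper's body presses on something with over 40 N, if the wrist force passes 120 N, or if a joint passes its speed limit or range.

ROBOT

A 6-joint arm with a two-finger parallel gripper is mounted at the origin on the work surface. World frame = base frame: x ahead of the robot, y to its left, z up, the work surface at z = 0. Lengths are in m, angles in rad, forces in N, time in s.
With the tool pointing down it reaches from about 0.275 to 0.725 m from the base axis. Payload 15.9 kg.
Tool frame: the origin (TCP) lies midway between the tips of the shut fingers; the grasp point (between the pads) lies behind it (grip_depth is the z of the grasp point in the tool frame, in m); z points along the fingers, y is the line along which they close (so a half turn about z gives the same grasp; the last joint's range is limited). The gripper opens to 85 mm and grips with 20 to 120 N. Pads are 22 mm wide; open, the fingers measure 114 mm over their backs; the gripper's body (76 mm by 85 mm) begins 54 mm behind the grasp point. The pads swing forward as they close: fully open they stand 13 mm farther back than shut.
Start: joints at [-1.225, 0.213, -0.034, 1.323, 0, 1.571], TCP at [0.169, -0.47, 0.231] pointing down, gripper open.
Joint ranges: [-2.98, 2.98], [-0.74, 1.72], [-1.14, 1.35], [-2.1, 2.04], [-1.57, 1.44], [-3.14, 3.14]. Speed limits (rad/s): [1.89, 1.89, 2.39, 2.57, 3.14, 3.14].

INTERFACE

Orientations are given as [roll, pitch, yaw] about the fixed x, y, z axes, in that order (R = Rz(yaw) Ry(pitch) Rx(roll)).
In Python, from rig import get_obs, snapshot, sign_off, grip_depth gives the robot as it stands.
- The arm moves only by the shell command python3 -m creep 'ROWS'. ROWS is a JSON object of lists of equal length, an entry for each row: "slide": the shift along the tool's x, y, z scaled (see below), a list of three; "rot": the turn, a rotation vector about the tool's x, y, z scaled (see below), a list of three; "fingers": the closure, from 0 (fully open) to 1 (shut). In form: {"slide": [[dx, dy, dz], ...], "rot": [[wx, wy, wz], ...], "fingers": [fingers, ...]}. A call has 1 to 12 rows; each row is the pose to reach, as a shift and turn from the pose commanded when the call began, along the tool's axes at that moment; what a row does not reach only later rows make up. The controller multiplies each number of a shift by 75 cm and each number of a turn by pi/4 rad. A row lasts 1/12 s, in which the tool goes at most 41.7 mm and 7.16 degrees, less where a joint would pass 70% of its speed; a pose out of reach is approached as far as the arm can. A call with a number of a shift or a turn outside -1 to 1 is refused whole. A call with a gripper value outside its range is refused whole. The fingers move at their own pace and stop on an object; the grip force is fixed at half the most. Time passes only in rows, so rows that repeat a pose let the fingers close. It gives the time, the measured TCP pose, the force, the opening and the grip force at its end, in the units of the state.
- get_obs(): the state, without advancing time (a new reading comes with each control period).
- snapshot(name): name is "scene" or "top"; returns a dict with "color" (384x512x3 uint8, blue, green, red), "range_z" (384x512 float32, m along the optical axis (not along the pixel's ray), 0 where there is no reading), "camera_matrix" (3x3 intrinsics, pixels), "k1" (the pictures are not rectified: a ray, as slopes to the right and down, at radius r is drawn at 1 + k1 r^2 times it, then the intrinsics apply), "cam_to_world" (4x4, takes a point from camera to world coordinates). Camera axes: x right, y down, z forward; pixel columns grow to the right and rows downward; lengths in m; the calibration is good to about 2 mm. A picture is of the moment at which its call begins.
- sign_off(): hands the job in; it is judged then, once.
The state is a dict: "clock": time; "joint_positions": joint angles; "qvel": joint speeds; "effort": joint torques, N m; "tcp_pos": TCP position; "ee_rot": TCP orientation; "contact_force": force on the tool from outside, world axes, zero at the start; "ft_torque": the same for the moment, N m; "grip_width": finger opening in m; "gripper_force": force on a finger pad.
Only numpy, scipy, OpenCV 4.12 (cv2) and the standard library are available. Lean on these libraries where they do the work, as an engineer would, in place of code of your own. Each camera call takes 0.05 s, during which the arm holds its last target. There are 200 camera calls.

## Working session

There is one attempt and no reset: what is moved stays moved. The work goes in short steps, Python scripts to look and compute and a shell command to move; the robot and the scene stay as the last step left them, time stands still between calls to the robot, and variables do not carry over. Pictures are saved under pics/ and viewed, at most 14 in all, crops included, and the job is handed in when it is done.

```bash
mkdir -p pics; ls; cat > h.py <<'E'
import numpy as np, cv2
from rig import get_obs, snapshot, sign_off, grip_depth
from scipy.spatial.transform import Rotation as R
def cloud(s):
    K=np.array(s["camera_matrix"]);T=np.array(s["cam_to_world"]);z=s["range_z"];h,w=z.shape
    uv=np.stack(np.meshgrid(np.arange(w),np.arange(h)),-1).reshape(-1,1,2).astype(np.float64)
    n=cv2.undistortPoints(uv,K,np.array([s["k1"],0,0,0,0.])).reshape(h,w,2)
    P=np.concatenate([n*z[...,None],z[...,None]],-1)
    W=P@T[:3,:3].T+T[:3,3]; W[z==0]=np.nan
    return W
E
python3 - <<'E'
from h import *
print(get_obs(),grip_depth)
for n in("scene","top"):
    s=snapshot(n);cv2.imwrite(f"pics/{n}0.png",s["color"]);np.savez(f"{n}0.npz",**s)
    print(s["camera_matrix"],s["k1"],s["cam_to_world"])
E
```

```text
pics
{'clock': 0.0, 'joint_positions': array([-1.22499336e+00,  2.13348787e-01, -3.50456901e-02,  1.32349285e+00,
       -4.25063281e-05,  1.57083451e+00]), 'qvel': array([ 0.00107722, -0.00011508,  0.00209751,  0.00015137,  0.00029605,
        0.00017155]), 'effort': array([-4.41377269e-03, -6.86153769e+01,  4.87118018e+01,  1.73557206e-02,
       -3.89796628e-05, -4.78066943e-05]), 'tcp_pos': array([ 0.16935108, -0.47009433,  0.23082516]), 'ee_rot': array([-3.14050166e+00,  4.25479610e-05,  3.45764833e-01]), 'contact_force': array([-0.22333808,  0.76986382, -0.61748549]), 'ft_torque': array([0.03687001, 0.00569026, 0.05334556]), 'gripper_force': 0.0, 'grip_width': 0.08523371399471252} -0.0187
[[499.9531865    0.         261.34104815]
 [  0.         499.9531865  201.83479189]
 [  0.           0.           1.        ]] -0.14695752868216155 [[-0.80375147  0.43255241 -0.40851192  1.22728557]
 [ 0.59478277  0.56716398 -0.56970034  0.89457989]
 [-0.01473201 -0.70087334 -0.7131336   1.23613795]
 [ 0.          0.          0.          1.        ]]
[[401.80080701   0.         253.59884303]
 [  0.         401.80080701 192.1151158 ]
 [  0.           0.           1.        ]] -0.02168151859382373 [[ 0.00303744 -0.9811477   0.1932355   0.36058896]
 [-0.99994851 -0.00485102 -0.00891289 -0.03183199]
 [ 0.00968225 -0.19319848 -0.98111192  1.0602288 ]
 [ 0.          0.          0.          1.        ]]
```

```bash
ls -la; python3 -m creep --help 2>&1 | head -20
```

```text
total 2712
drwxr-xr-x  3 agent agent    4096 Nov 30 07:03 .
drwxr-xr-x 23 root  root     4096 Nov 30 07:02 ..
-rw-r--r--  1 agent agent     515 Nov 30 07:03 h.py
drwxr-xr-x  2 agent agent    4096 Nov 30 07:03 pics
-rw-r--r--  1 agent agent 1377724 Nov 30 07:03 scene0.npz
-rw-r--r--  1 agent agent 1377724 Nov 30 07:03 top0.npz
invalid input: not JSON, or not a number
```

View pics/scene0.png

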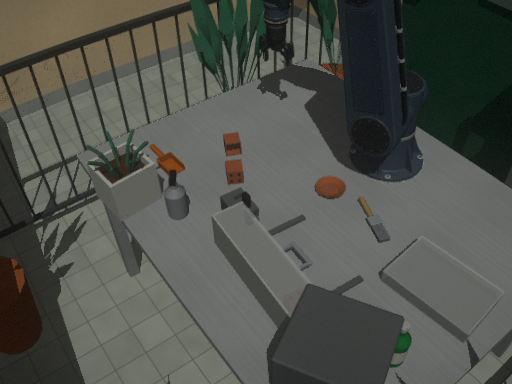

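View pics/top0.png

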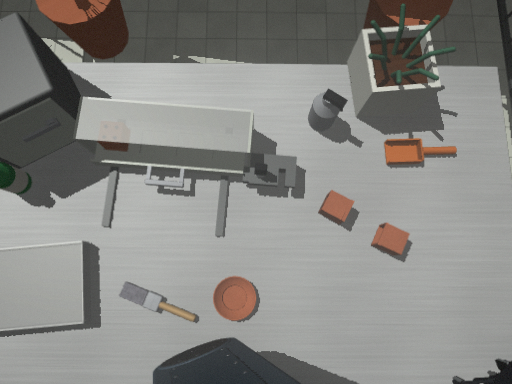

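The overview shows two pots on the table, at top (336,207) and (391,239), and the pin at about (260,163). The model pot is under the roof near (113,135), and the mister is at (322,112). Zooming in.

```bash
python3 - <<'E'
from h import *
t=dict(np.load("top0.npz"));W=cloud(t);c=t["color"]
a=cv2.resize(cv2.convertScaleAbs(c[85:190,70:170],alpha=1.8),None,fx=4,fy=4,interpolation=2)
b=cv2.resize(cv2.convertScaleAbs(c[140:265,240:420],alpha=1.5),None,fx=4.4,fy=4.4,interpolation=2)[:420]
im=np.zeros((420,800,3),np.uint8);im[:,:400]=a[:420];im[:,400:]=0
b=cv2.resize(cv2.convertScaleAbs(c[145:250,310:410],alpha=1.5),None,fx=4,fy=4,interpolation=2);im[:,400:]=b
cv2.imwrite("pics/crop1.png",im)
b=cv2.resize(cv2.convertScaleAbs(c[140:200,235:305],alpha=2),None,fx=8,fy=8,interpolation=2)
cv2.imwrite("pics/crop2.png",b)
for u,v in[(113,135),(180,120),(260,157),(260,168),(280,165),(165,180),(336,207),(391,239),(90,110),(240,155),(220,225),(110,210),(322,112),(250,165)]:print(u,v,W[v,u].round(4))
E
```

```text
113 135 [0.6833 0.3013 0.1303]
180 120 [0.724  0.1409 0.1265]
260 157 [ 0.6488 -0.0571  0.0646]
260 168 [ 0.6051 -0.0556  0.1204]
280 165 [ 0.628  -0.1084  0.0638]
165 180 [ 0.6018  0.1982 -0.0007]
336 207 [ 0.5205 -0.2495  0.0588]
391 239 [ 0.4402 -0.3848  0.0582]
90 110 [0.7472 0.3623 0.1311]
240 155 [ 0.6665 -0.0045  0.0214]
220 225 [0.4796 0.0467 0.0066]
110 210 [0.5177 0.3381 0.0082]
322 112 [ 0.7541 -0.212   0.1102]
250 165 [ 0.6288 -0.0314  0.0594]
```

View pics/crop1.png

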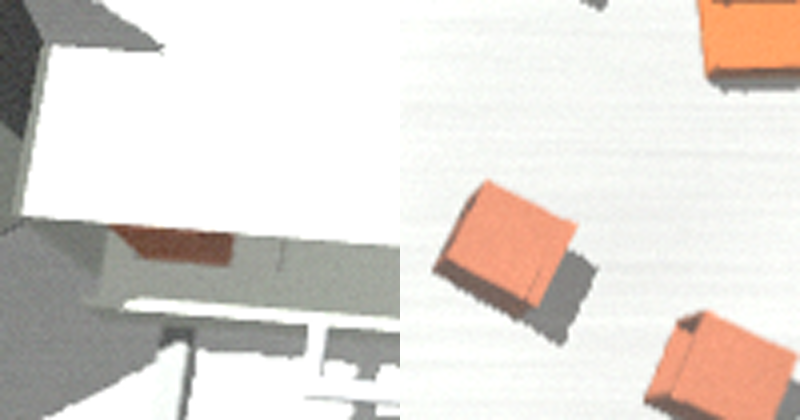

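View pics/crop2.png

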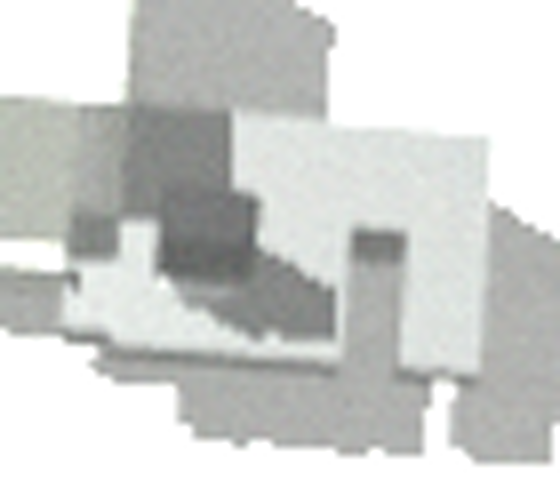

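Crop shows the bracket, with the bore holding the pin (grip top at crop2 (205,235)) and the notch slot at (378,245). Now fitting the cabinet, bracket, pin and pots.

```bash
cat >> h.py <<'E'
def rect(pts):
    (c,s,a)=cv2.minAreaRect(np.asarray(pts[:,:2]*1000,np.float32));return np.round(c,1),np.round(s,1),round(a,2)
def blobs(s,W,zlo,zhi,box,mask=None,n=60):
    m=(W[...,2]>zlo)&(W[...,2]<zhi)&(W[...,0]>box[0])&(W[...,0]<box[1])&(W[...,1]>box[2])&(W[...,1]<box[3])
    if mask is not None:m&=mask
    k,l,st,_=cv2.connectedComponentsWithStats(m.astype(np.uint8))
    return [(l==i) for i in range(1,k) if st[i,4]>n]
def orange(s):
    h=cv2.cvtColor(s["color"],cv2.COLOR_BGR2HSV);return ((h[...,0]<9)|(h[...,0]>172))&(h[...,1]>110)
E
python3 - <<'E'
from h import *
t=dict(np.load("top0.npz"));s=dict(np.load("scene0.npz"))
for nm,q in(("top",t),("scene",s)):
    W=cloud(q)
    for lab,lo,hi,box,mk in[("roof",.122,.14,(.5,.9,-.15,.55),None),("bracket",.058,.069,(.5,.75,-.2,0.02),None),("piniop",.112,.13,(.5,.75,-.15,0.02),None),("pots",.02,.07,(.3,.65,-.5,-.15),orange(q)),("mist",.15,.18,(.6,.9,-.35,-.1),None),("handle",.045,.06,(.4,.65,.1,.3),None),("panel",.04,.06,(.5,.75,-.05,.4),None)]:
        for b in blobs(q,W,lo,hi,box,mk,15):
            P=W[b];print(nm,lab,len(P),rect(P),np.median(P,0).round(4))
            if lab=="pots":
                top=P[P[:,2]>.05];print("   top",rect(top), cv2.boxPoints(cv2.minAreaRect((top[:,:2]*1000).astype(np.float32))).round().tolist())
a=cv2.resize(cv2.convertScaleAbs(s["color"][120:250,200:300],alpha=1.6),None,fx=4.6,fy=4.6,interpolation=2)
cv2.imwrite("pics/crop3.png",a)
E
```

```text
top roof 7802 (array([728.5, 235.8]), array([557.7, 194.8]), 73.79) [0.7122 0.1847 0.13  ]
top roof 67 (array([658.4, 532.5]), array([ 4.7, 37.8]), 28.42) [0.6582 0.5324 0.1314]
top bracket 1140 (array([616.1, -85.1]), array([125.9,  81.5]), 86.1) [ 0.6199 -0.0902  0.063 ]
top piniop 471 (array([695.9,  -8.9]), array([ 56.9, 107.9]), 88.75) [ 0.6956 -0.0069  0.1288]
top piniop 89 (array([607.7, -57. ]), array([18.2, 26.8]), 0.33) [ 0.6076 -0.0581  0.1188]
top pots 382 (array([ 525. , -252.9]), array([63.2, 55.5]), 62.66) [ 0.5237 -0.2514  0.058 ]
   top (array([ 525. , -252.9]), array([63.2, 55.5]), 62.66) [[486.0, -268.0], [535.0, -294.0], [564.0, -238.0], [515.0, -212.0]]
top pots 438 (array([ 442.5, -390.5]), array([62.9, 56.7]), 64.03) [ 0.4404 -0.3893  0.0584]
   top (array([ 442.5, -390.5]), array([62.9, 56.7]), 64.03) [[403.0, -406.0], [454.0, -431.0], [482.0, -375.0], [431.0, -350.0]]
top mist 297 (array([ 842.9, -332. ]), array([115.2,  24.2]), 5.94) [ 0.8319 -0.3265  0.1595]
top mist 232 (array([ 769.9, -235.3]), array([54.9, 21.7]), 56.43) [ 0.7688 -0.2349  0.1615]
top han
[... 810 characters left out ...]
2223  0.0392]
   top (array([ 531.5, -219.2]), array([0., 0.]), 0.0) [[531.0, -219.0], [531.0, -219.0], [531.0, -219.0], [531.0, -219.0]]
scene mist 188 (array([ 842.3, -321.7]), array([114.8,  35.1]), 11.25) [ 0.8371 -0.3194  0.1591]
scene mist 16 (array([ 865.1, -345. ]), array([ 6.9, 12.8]), 66.84) [ 0.8666 -0.3473  0.171 ]
scene mist 102 (array([ 771.6, -231.6]), array([58.1, 21.6]), 55.98) [ 0.7724 -0.2259  0.1631]
scene handle 224 (array([595.6, 192.9]), array([102.6,  45. ]), 84.6) [0.5868 0.1989 0.0523]
scene panel 18 (array([592.7, -26.5]), array([24.1,  7.1]), 0.67) [ 0.5937 -0.0262  0.0539]
scene panel 240 (array([595.6, 192.9]), array([102.6,  45. ]), 84.6) [0.5869 0.1991 0.0521]
```

View pics/crop3.png

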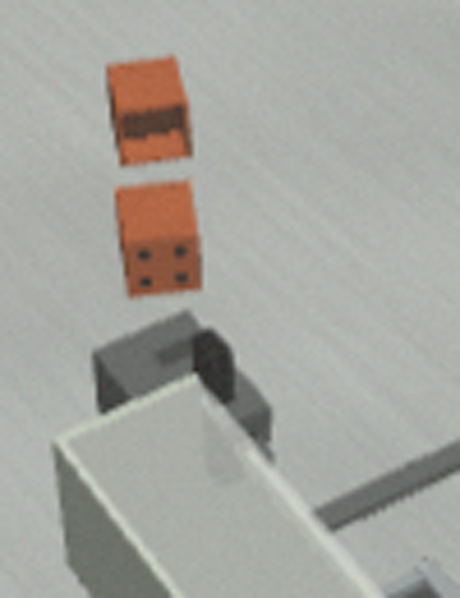

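The base of the pot at (525,-253) mm faces the scene camera, so its mouth points at -117°. The pot at (442,-390) has its mouth at +64°. The cabinet yaw is about -4.5°. Next I measure the notch and write a target-to-rows helper.

```bash
cat >> h.py <<'E'
YAW=np.radians(-4.5)
def tool(yaw,tilt=0.):
    "tool down, then tilted outward along heading yaw by tilt (deg)"
    y,t=np.radians([yaw,tilt]);h=np.array([np.cos(y),np.sin(y),0]);z=np.sin(t)*h+np.array([0,0,-np.cos(t)])
    yy=np.cross(z,np.cross([0,0,1],h)*-1);yv=-np.cross([0,0,1],h)
    return R.from_matrix(np.stack([np.cross(yv,z),yv,z],1))
def to(p,Rt,p0=None,R0=None):
    o=get_obs();p0=o["tcp_pos"] if p0 is None else np.array(p0);R0=R.from_euler("xyz",o["ee_rot"]) if R0 is None else R0
    d=R0.inv().apply(np.array(p)-p0)/.75;w=(R0.inv()*Rt).as_rotvec()/(np.pi/4)
    print("slide",d.round(4).tolist(),"rot",w.round(4).tolist(),"rows>=",round(max(np.linalg.norm(d)*.75/.0417,np.linalg.norm(w)*45/7.16),1))
E
python3 - <<'E'
from h import *
t=dict(np.load("top0.npz"));W=cloud(t)
u=np.s_[155:190,276:290]
ex=np.array([np.cos(YAW),np.sin(YAW)]);ey=np.array([-ex[1],ex[0]])
for v in range(164,190,3):print(v,(W[v,272:296,2]*1000).round().astype(int).tolist())
for q in[(168,282),(180,275),(180,280),(180,288)]:print(q,W[q].round(4))
to([.6077,-.0565,.20],tool(-4.5));to([.6077,-.0565,.079],tool(-4.5))
E
```

```text
164 [61, 63, 61, 66, 63, 60, 62, 62, 63, 64, 61, 64, 63, 67, 62, 64, 63, 63, 63, 62, 59, 65, 68, 63]
167 [62, 62, 65, 61, 62, 67, 61, 56, 61, 63, 63, 60, 62, 63, 65, 62, 63, 60, 62, 64, 64, 62, 63, 63]
170 [62, 66, 62, 62, 65, 65, 62, 46, 47, 50, 45, 46, 52, 53, 61, 61, 61, 63, 63, 61, 64, 64, 62, 64]
173 [63, 62, 63, 64, 63, 61, 0, 3, -1, 0, -3, -3, 2, 60, 64, 60, 66, 65, 64, 62, 62, 62, 63, 61]
176 [64, 65, 60, 65, 62, 60, -1, 0, 0, -2, 2, 2, -2, 64, 62, 63, 61, 64, 68, 63, 61, 64, 60, 63]
179 [61, 66, 64, 63, 65, 61, 0, 2, -3, 2, 1, 4, -1, 65, 61, 61, 62, 66, 60, 63, 63, 62, 61, -1]
182 [61, 65, 61, 59, 65, 61, 0, 1, -3, -3, -4, -1, 47, 60, 65, 67, 61, 60, 63, 64, 64, 61, 61, -2]
185 [64, 63, 63, 64, 65, 63, -3, -4, 1, 0, 3, 2, -9223372036854775808, 63, 65, 67, 65, 62, 66, 64, 63, 60, 65, 0]
188 [2, 3, -2, 4, -4, -2, -3, 3, -1, 0, 2, 2, 0, -4, -2, -3, -1, -1, -2, 0, 45, 45, 2, -3]
(168, 282) [ 0.6202 -0.1134  0.0635]
(180, 275) [ 0.5889 -0.0953  0.0622]
(180, 280) [ 0.604  -0.1131 -0.0034]
(180, 288) [ 0.5892 -0.1286  0.0615]
slide [0.7368, -0.3208, 0.0415] rot [-0.0012, 0.0003, 0.5402] rows>= 14.5
slide [0.7368, -0.3206, 0.2028] rot [-0.0012, 0.0003, 0.5402] rows>= 14.9<stdin>:5: RuntimeWarning: invalid value encountered in cast
```

```bash
python3 -m creep '{"slide":[[0.737,-0.321,0.041],[0.737,-0.321,0.041],[0.737,-0.321,0.041],[0.737,-0.321,0.041],[0.737,-0.321,0.041],[0.737,-0.321,0.041],[0.737,-0.321,0.041],[0.737,-0.321,0.041],[0.737,-0.321,0.041],[0.737,-0.321,0.041],[0.737,-0.321,0.041],[0.737,-0.321,0.041]],"rot":[[0,0,0.54],[0,0,0.54],[0,0,0.54],[0,0,0.54],[0,0,0.54],[0,0,0.54],[0,0,0.54],[0,0,0.54],[0,0,0.54],[0,0,0.54],[0,0,0.54],[0,0,0.54]],"fingers":[0,0,0,0,0,0,0,0,0,0,0,0]}'
python3 -c "
from h import *
to([.6077,-.0565,.20],tool(-4.5))"
```

```text
clock: 1.1
tcp_pos: [0.5232, -0.1357, 0.2063]
ee_rot: [3.142, 0.0, -0.078]
contact_force: [-0.2, -1.1, 0.9]
grip_width: 0.0856
gripper_force: 0.0
slide [0.1041, -0.1141, 0.0083] rot [0.0, 0.0005, 0.0006] rows>= 2.8
```

```bash
python3 -m creep '{"slide":[[0.103,-0.113,0.008],[0.103,-0.113,0.008],[0.103,-0.113,0.008],[0.103,-0.113,0.008],[0.103,-0.113,0.008],[0.103,-0.113,0.008]],"rot":[[0,0,0],[0,0,0],[0,0,0],[0,0,0],[0,0,0],[0,0,0]],"fingers":[0,0,0,0,0,0]}'
python3 -c "
from h import *
to([.6077,-.0565,.079],tool(-4.5))"
```

```text
clock: 1.6
tcp_pos: [0.6054, -0.0594, 0.2002]
ee_rot: [3.141, 0.001, -0.078]
contact_force: [0.3, -0.8, 0.2]
grip_width: 0.0855
gripper_force: 0.0
slide [0.003, -0.0042, 0.1616] rot [0.0003, 0.0013, 0.0005] rows>= 2.9
```

```bash
python3 -m creep '{"slide":[[0.003,-0.004,0.05],[0.003,-0.004,0.1],[0.003,-0.004,0.14],[0.003,-0.004,0.161],[0.003,-0.004,0.161],[0.003,-0.004,0.161],[0.003,-0.004,0.161],[0.003,-0.004,0.161],[0.003,-0.004,0.161],[0.003,-0.004,0.161],[0.003,-0.004,0.161],[0.003,-0.004,0.161]],"rot":[[0,0,0],[0,0,0],[0,0,0],[0,0,0],[0,0,0],[0,0,0],[0,0,0],[0,0,0],[0,0,0],[0,0,0],[0,0,0],[0,0,0]],"fingers":[0,0,0,0,0,0,1,1,1,1,1,1]}'
python3 -m creep '{"slide":[[0,0,0],[0,0,0],[0,0,0],[0,0,-0.02],[0,0,-0.04],[0,0,-0.06],[0,0,-0.08],[0,0,-0.08],[0,0,-0.08]],"rot":[[0,0,0],[0,0,0],[0,0,0],[0,0,0],[0,0,0],[0,0,0],[0,0,0],[0,0,0],[0,0,0]],"fingers":[1,1,1,1,1,1,1,1,1]}'
python3 - <<'E'
from h import *
ex=np.array([np.cos(YAW),np.sin(YAW)]);ey=np.array([-ex[1],ex[0]])
p=get_obs()["tcp_pos"];print(p); to([p[0]-.055*ey[0],p[1]-.055*ey[1],p[2]],tool(-4.5))
s=snapshot("top");W=cloud(s)
for b in blobs(s,W,.05,.12,(.5,.75,-.2,.02),None,15):print(rect(W[b]))
E
```

```text
clock: 2.6
tcp_pos: [0.6087, -0.0565, 0.0807]
ee_rot: [3.141, -0.001, -0.078]
contact_force: [-2.4, -1.2, 6.8]
grip_width: 0.0291
gripper_force: 58.6
clock: 3.35
tcp_pos: [0.6088, -0.0564, 0.1402]
ee_rot: [3.142, -0.001, -0.078]
contact_force: [0.6, 0.3, -2.0]
grip_width: 0.0288
gripper_force: 59.3
[ 0.60875641 -0.05638568  0.14021158]
slide [-0.0, 0.0733, 0.0] rot [0.0, -0.0017, 0.0004] rows>= 1.3
```

```bash
python3 -m creep '{"slide":[[0,0.035,0],[0,0.0735,0],[0,0.0735,0],[0,0.0735,0],[0,0.0735,0.025],[0,0.0735,0.05],[0,0.0735,0.07],[0,0.0735,0.08],[0,0.0735,0.08],[0,0.0735,0.08]],"rot":[[0,0,0],[0,0,0],[0,0,0],[0,0,0],[0,0,0],[0,0,0],[0,0,0],[0,0,0],[0,0,0],[0,0,0]],"fingers":[1,1,1,1,1,1,1,1,1,1]}'
python3 -m creep '{"slide":[[0,0,0],[0,0,0],[0,0,0],[0,0,0],[0,0,-0.05],[0,0,-0.1],[0,0,-0.15],[0,0,-0.15],[0,0,-0.15]],"rot":[[0,0,0],[0,0,0],[0,0,0],[0,0,0],[0,0,0],[0,0,0],[0,0,0],[0,0,0],[0,0,0]],"fingers":[0,0,0,0,0,0,0,0,0]}'
python3 - <<'E'
from h import *
# handle rect: scene
s=snapshot("scene");W=cloud(s);cv2.imwrite("pics/s1.png",s["color"])
for b in blobs(s,W,.11,.13,(.5,.68,-.2,.0),None,10):print("pin",rect(W[b]))
for b in blobs(s,W,.035,.06,(.54,.66,.1,.3),None,30):
    P=W[b];print("h",rect(P));Q=P[P[:,0]<np.median(P[:,0])];print(rect(Q))
s=snapshot("top");W=cloud(s)
for b in blobs(s,W,.11,.13,(.5,.68,-.2,-.01),None,10):print("pin",rect(W[b]),W[b][:,2].mean())
u=W[176:192,140:192,2]*1000
print(np.nan_to_num(u[:, ::3]).round().astype(int)); print(W[186,165],W[186,148],W[186,183])
E
```

```text
clock: 4.23
tcp_pos: [0.6038, -0.1105, 0.0794]
ee_rot: [-3.141, 0.001, -0.078]
contact_force: [0.5, 0.1, -1.0]
grip_width: 0.0292
gripper_force: 59.8
clock: 4.98
tcp_pos: [0.6053, -0.1116, 0.1947]
ee_rot: [3.141, -0.004, -0.078]
contact_force: [-0.1, -0.5, -0.6]
grip_width: 0.0853
gripper_force: 0.0
pin (array([ 601.9, -107. ]), array([31.2, 17.4]), 85.27)
h (array([596.6, 193.2]), array([104.8,  45.4]), 86.08)
(array([581.5, 194.2]), array([104.7,  15.5]), 86.67)
[[-1 -1 50 51  0 -4 -1 -2 -2  2  0  0  2 -2 48  2  1 -2]
 [-1 -1 46 49  5 -2  3 -1 -1  2 -1  0 -4 50  0 -3  2  0]
 [-2  1 49 50  3  1  0  2 -1  1 -4  0  0 50 50 -3  0 -2]
 [-2  1 48 50 -2  0 -2  2 -4  1  0  3  0 52 48 -4 -1  1]
 [-2 -2 55 53 53 51 49  0  6 -2 -3  0 -1 53 50  0 -2  2]
 [ 2  1 54 51 50 51 52 50 51 49 53 -1  4 50 46 -1  2  0]
 [ 2 -2 53 53 52 54 52 50 53 53 52 49 52 51 52 -2  0 -2]
 [ 1  1 55 52 55 54 53 52 52 52 51 54 53 50 51  2  2 -3]
 [-1  0 44 51 50 52 48 51 50 53 51 51 52 51 51 -3  2 -1]
 [-2  1 -6 40 42 49 50 51 52 53 51 55 49 51 48  0 -2 -3]
 [-1  1  3 -1  2  2  1 43 44 47 53 48 52 51 48  0  1  2]
 [-2  0 -4 -2  3  0  0  2 -3  3 -2 40 43 48 49  2  1  1]
 [ 3 -5  2  1  3 -4  1  1 -2  2 -2 -1  3  0  0  1 -1  0]
 [-1 -1 -3 -2  1  0 -1 -1  0  2  2  0 -2 -2  2 -1  2  1]
 [ 1  1  1 -1  1 -1 -2  2 -1 -1  1 -2  0  0  1 -3 -1  0]
 [ 0  0  1 -1  0 -3  1  4  1  0 -1  2  1  0 -1 -2  1 -2]]
[0.57534594 0.18745282 0.04570323] [5.84695730e-01 2.43027567e-01 4.66782212e-04] [0.57603908 0.14142213 0.04351921]
```

```bash
python3 -c "
from h import *
to([.581,.194,.12],tool(85.5),[.605,-.1115,.195],tool(-4.5))"
python3 -m creep '{"slide":[[-0.035,-0.102,0],[-0.035,-0.203,0],[-0.035,-0.203,0],[-0.035,-0.203,0],[-0.035,-0.203,0],[-0.035,-0.203,0],[-0.035,-0.203,0],[-0.035,-0.203,0],[-0.035,-0.203,0]],"rot":[[0,0,-0.15],[0,0,-1],[0,0,-1],[0,0,-1],[0,0,-1],[0,0,-1],[0,0,-1],[0,0,-1],[0,0,-1]],"fingers":[0.5,0.5,0.5,0.5,0.5,0.5,0.5,0.5,0.5]}'
python3 -c "
from h import *
to([.581,.194,.12],tool(85.5))"
```

```text
slide [-0.0639, -0.4036, 0.1] rot [0.0, 0.0, -2.0] rows>= 12.6
clock: 5.83
tcp_pos: [0.5891, 0.0424, 0.1912]
ee_rot: [-3.14, 0.002, 0.705]
contact_force: [0.2, -0.2, 0.5]
grip_width: 0.0428
gripper_force: 0.0
slide [0.1228, -0.1608, 0.0949] rot [-0.0022, 0.0013, -1.0023] rows>= 6.3
```

```bash
python3 -m creep '{"slide":[[0.123,-0.161,0],[0.123,-0.161,0.02],[0.123,-0.161,0.05],[0.123,-0.161,0.095],[0.123,-0.161,0.095],[0.123,-0.161,0.095],[0.123,-0.161,0.095],[0.123,-0.161,0.095],[0.123,-0.161,0.095],[0.123,-0.161,0.095]],"rot":[[0,0,-1],[0,0,-1],[0,0,-1],[0,0,-1],[0,0,-1],[0,0,-1],[0,0,-1],[0,0,-1],[0,0,-1],[0,0,-1]],"fingers":[0.5,0.5,0.5,0.5,0.5,0.5,0.5,0.5,0.5,0.5]}'
python3 -c "
from h import *
to([.581,.194,.03],tool(85.5))"
```

```text
clock: 6.67
tcp_pos: [0.5815, 0.1939, 0.121]
ee_rot: [-3.142, 0.0, 1.489]
contact_force: [-0.7, -0.1, 0.6]
grip_width: 0.0425
gripper_force: 0.0
slide [0.0001, -0.0006, 0.1213] rot [-0.0001, 0.0001, -0.0039] rows>= 2.2
```

```bash
python3 -m creep '{"slide":[[0,0,0.04],[0,0,0.08],[0,0,0.11],[0,0,0.121],[0,0,0.121],[0,0,0.121],[0,0,0.121],[0,0,0.121],[0,0,0.121],[0,0,0.121]],"rot":[[0,0,0],[0,0,0],[0,0,0],[0,0,0],[0,0,0],[0,0,0],[0,0,0],[0,0,0],[0,0,0],[0,0,0]],"fingers":[0.5,0.5,0.5,0.5,0.5,1,1,1,1,1]}'
python3 -m creep '{"slide":[[0,-0.02,0],[0,-0.05,0],[0,-0.08,0],[0,-0.11,0],[0,-0.14,0],[0,-0.17,0],[0,-0.185,0],[0,-0.195,0],[0,-0.197,0],[0,-0.197,0],[0,-0.197,0]],"rot":[[0,0,0],[0,0,0],[0,0,0],[0,0,0],[0,0,0],[0,0,0],[0,0,0],[0,0,0],[0,0,0],[0,0,0],[0,0,0]],"fingers":[1,1,1,1,1,1,1,1,1,1,1]}'
python3 -m creep '{"slide":[[0,0,0],[0,0,0],[0,0,0],[0,0,-0.05],[0,0,-0.1],[0,0,-0.15],[0,0,-0.2],[0,0,-0.25],[0,0,-0.3],[0,0,-0.3]],"rot":[[0,0,0],[0,0,0],[0,0,0],[0,0,0],[0,0,0],[0,0,0],[0,0,0],[0,0,0],[0,0,0],[0,0,0]],"fingers":[0.5,0.5,0.5,0.5,0.5,0.5,0.5,0.5,0.5,0.5]}'
python3 - <<'E'
from h import *
t=snapshot("top");s=snapshot("scene");np.savez("top1.npz",**t);np.savez("scene1.npz",**s)
im=np.zeros((384*1,1024,3),np.uint8);im[:,:512]=t["color"];im[:,512:]=s["color"];cv2.imwrite("pics/v1.png",cv2.convertScaleAbs(cv2.resize(im,(800,300),interpolation=3),alpha=1.4))
E
```

```text
clock: 7.5
tcp_pos: [0.5828, 0.1945, 0.0324]
ee_rot: [3.138, -0.001, 1.492]
contact_force: [0.6, -0.5, 7.2]
grip_width: 0.0129
gripper_force: 59.5
clock: 8.42
tcp_pos: [0.4353, 0.2059, 0.0323]
ee_rot: [3.138, -0.001, 1.492]
contact_force: [-2.4, -5.5, 15.3]
grip_width: 0.0126
gripper_force: 63.7
clock: 9.25
tcp_pos: [0.4362, 0.2068, 0.2623]
ee_rot: [3.134, -0.005, 1.492]
contact_force: [1.4, 0.0, 0.4]
grip_width: 0.0428
gripper_force: 0.0
```

View pics/v1.png

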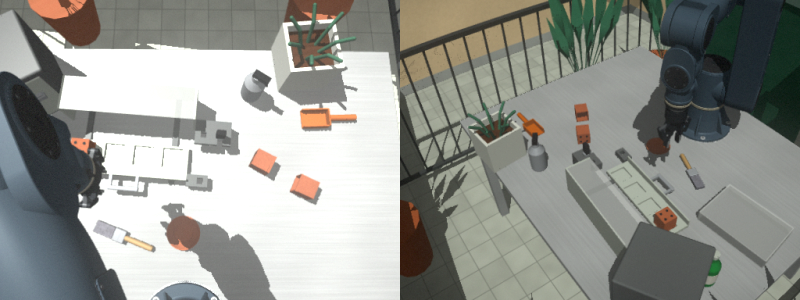

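Scene view (665,217) shows four drain holes on top, so the model pot stands mouth down in pocket 0. The tray is out and pockets 1-3 are free. I check this with depth and measure the pockets.

```bash
python3 - <<'E'
from h import *
ex=np.array([np.cos(YAW),np.sin(YAW)]);ey=np.array([-ex[1],ex[0]]);O=np.array([.6557,.181])
for n in("top","scene"):
    s=dict(np.load(n+"1.npz"));W=cloud(s)
    for b in blobs(s,W,.065,.095,(.45,.7,.2,.45),orange(s),20):
        P=W[b];print(n,"model",rect(P),"centre z",np.percentile(P[:,2],[5,50,95]).round(4))
        h=cv2.boundingRect(b.astype(np.uint8));print(h)
    for b in blobs(s,W,.008,.0205,(.45,.65,-.08,.33),None,60):
        P=W[b];print(n,"pocket",len(P),rect(P),np.median(P[:,2]).round(4))
    for b in blobs(s,W,.045,.056,(.4,.56,-.1,.4),None,30):print(n,"panel/handle",rect(W[b]))
    for b in blobs(s,W,.02,.07,(.3,.65,-.5,-.15),orange(s)):print(n,"pot",rect(W[b][W[b][:,2]>.05]) )
    for b in blobs(s,W,.11,.13,(.5,.68,-.2,.0),None,10):print("pin",rect(W[b]))
print(get_obs()["joint_positions"].round(3))
E
```

```text
top pocket 96 (array([612.7,  37.9]), array([19.9, 72.6]), 85.93) 0.0095
top pocket 606 (array([555.7, 241.9]), array([75.2, 74.1]), 3.23) 0.0159
top pocket 616 (array([544.2, 145.9]), array([67.7, 71.2]), 87.24) 0.016
top pocket 611 (array([537.7,  46.8]), array([66.8, 66.3]), 85.04) 0.016
top panel/handle (array([449.4, 135.8]), array([267.9,  55.1]), 85.63)
top pot (array([ 524.9, -252.9]), array([62.9, 57.1]), 62.24)
top pot (array([ 442.2, -390. ]), array([62.7, 55.5]), 64.3)
pin (array([659.1, -16.7]), array([38.6, 29. ]), 0.31)
pin (array([ 601.4, -111.5]), array([29.4, 17.6]), 87.29)
scene pocket 201 (array([532.3,  44.7]), array([62.5, 64.9]), 87.83) 0.0181
scene pocket 70 (array([581.2,  81.5]), array([149.7,  17.8]), 88.83) 0.015
scene pocket 243 (array([539.6, 142.6]), array([66.1, 62.9]), 85.97) 0.0176
scene pocket 276 (array([546., 243.]), array([67.4, 65.4]), 86.83) 0.0173
scene panel/handle (array([454.4, 202.9]), array([397.7,  60.5]), 85.39)
pin (array([ 601.9, -110.6]), array([38.8, 18.8]), 78.26)
pin (array([659.8, -22.5]), array([16.7, 11.3]), 40.42)
[ 0.443  0.168 -0.025  1.374  0.     2.092]
```

```bash
python3 - <<'E'
from h import *
s=dict(np.load("scene1.npz"));W=cloud(s)
cv2.imwrite("pics/crop4.png",cv2.resize(cv2.convertScaleAbs(s["color"][255:305,315:365],alpha=1.8),None,fx=8,fy=8,interpolation=2))
print((W[258:300:4,325:355:3,2]*1000).round())
E
```

```text
[[ 24.  25.  26.  29.  29.  27.  42.  53.   3.   3.]
 [ 16.  18.  25.  26.  27.  22.  25.  36.  56.   8.]
 [ 19.  19.  16.  25.  32.  83.  81.  24.  35.  44.]
 [ 17.  22.  83.  82.  79.  80.  81.  81.  26.  29.]
 [ 27.  80.  82.  84.  82.  80.  77.  85.  77.  25.]
 [ 57.  74.  85.  80.  83.  85.  80.  79.  76.  81.]
 [ 38.  52.  69.  81.  78.  78.  80.  88.  72.  65.]
 [ 26.  34.  46.  61.  78.  78.  73.  61.  51.  43.]
 [261.  26.  33.  44.  61.  55.  51.  42.  27.  29.]
 [263. 260. 265. 258. 260.  37.  29.  25.  30.  27.]
 [264. 257. 264. 263. 263. 263. 260. 261. 260. 263.]]
```

View pics/crop4.png

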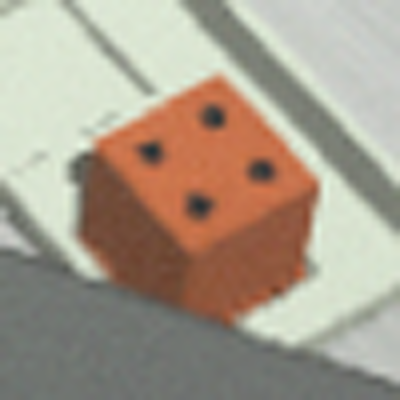

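Model confirmed mouth down: the crop shows a flat base with four holes and the top at 80 mm. I'll pick each lying pot tilted 50° along its mouth direction and place it tilted 40° the other way. Starting with pot B.

```bash
python3 - <<'E'
from h import *
c=np.array([.4423,-.390,.029]);r=tool(64.2,50);z=r.as_matrix()[:,2]
print(r.as_matrix().round(3)); a=c+.0187*z; print(a, a-.12*z)
to(a-.14*z+[0,0,.06],r)
E
```

```text
[[ 0.28   0.9    0.333]
 [ 0.579 -0.435  0.69 ]
 [ 0.766  0.    -0.643]]
[ 0.4485347  -0.37710291  0.01697987] [ 0.40852594 -0.45986501  0.09411438]
slide [-0.9074, 0.0267, 0.1183] rot [-0.2039, 1.0953, 0.4442] rows>= 16.5
```

```bash
python3 -c "
from h import *
to([.42,-.2,.24],tool(64.2,15))"
python3 -m creep '{"slide":[[-0.05,0,0],[-0.54,0.02,0.03],[-0.54,0.02,0.03],[-0.54,0.02,0.03],[-0.54,0.02,0.03],[-0.54,0.02,0.03],[-0.54,0.02,0.03],[-0.54,0.02,0.03],[-0.54,0.02,0.03],[-0.54,0.02,0.03],[-0.54,0.02,0.03],[-0.54,0.02,0.03]],"rot":[[-0.05,0.3,0.47],[-0.05,0.3,0.47],[-0.05,0.3,0.47],[-0.05,0.3,0.47],[-0.05,0.3,0.47],[-0.05,0.3,0.47],[-0.05,0.3,0.47],[-0.05,0.3,0.47],[-0.05,0.3,0.47],[-0.05,0.3,0.47],[-0.05,0.3,0.47],[-0.05,0.3,0.47]],"fingers":[0,0,0,0,0,0,0,0,0,0,0,0]}'
python3 -c "
from h import *
r=tool(64.2,50)
to([.4085,-.4599,.12],r);print(get_obs()['joint_positions'].round(2))"
```

```text
slide [-0.5416, 0.0225, 0.0215] rot [-0.0591, 0.3268, 0.4712] rows>= 9.8
clock: 10.35
tcp_pos: [0.4165, -0.2021, 0.2308]
ee_rot: [-3.134, -0.237, 1.116]
contact_force: [0.2, 1.5, -1.1]
grip_width: 0.0857
gripper_force: 0.0
slide [-0.3394, 0.1418, 0.0688] rot [-0.0069, 0.8088, -0.0077] rows>= 6.7
[-0.61  0.17 -0.11  1.33  0.23  1.41]
```

```bash
python3 -m creep '{"slide":[[-0.339,0.142,0.069],[-0.339,0.142,0.069],[-0.339,0.142,0.069],[-0.339,0.142,0.069],[-0.339,0.142,0.069],[-0.339,0.142,0.069],[-0.339,0.142,0.069],[-0.339,0.142,0.069],[-0.339,0.142,0.069],[-0.339,0.142,0.069]],"rot":[[-0.007,0.809,-0.008],[-0.007,0.809,-0.008],[-0.007,0.809,-0.008],[-0.007,0.809,-0.008],[-0.007,0.809,-0.008],[-0.007,0.809,-0.008],[-0.007,0.809,-0.008],[-0.007,0.809,-0.008],[-0.007,0.809,-0.008],[-0.007,0.809,-0.008]],"fingers":[0,0,0,0,0,0,0,0,0,0]}'
python3 - <<'E'
from h import *
r=tool(64.2,50)
s=snapshot("top");W=cloud(s)
for b in blobs(s,W,.02,.07,(.3,.65,-.5,-.15),orange(s)):print("pot",rect(W[b][W[b][:,2]>.05]),b.sum() )
to([.4485,-.377,.018],r);print(get_obs()['joint_positions'].round(2))
E
```

```text
clock: 11.18
tcp_pos: [0.4098, -0.4583, 0.1164]
ee_rot: [-3.138, -0.877, 1.12]
contact_force: [0.0, 0.4, -0.0]
grip_width: 0.0854
gripper_force: 0.0
pot (array([ 524.7, -252.9]), array([63.3, 55.9]), 61.64) 420
pot (array([ 441.8, -389.6]), array([62.6, 55.9]), 64.67) 418
slide [-0.0262, -0.0002, 0.1763] rot [-0.004, -0.0047, 0.0007] rows>= 3.2
[-1.15  1.09  0.83  1.97  0.63  0.65]
```

```bash
python3 -m creep '{"slide":[[-0.026,0,0.03],[-0.026,0,0.06],[-0.026,0,0.09],[-0.026,0,0.09],[-0.026,0,0.09]],"rot":[[0,0,0],[0,0,0],[0,0,0],[0,0,0],[0,0,0]],"fingers":[0,0,0,0,0]}'
python3 - <<'E'
from h import *
r=tool(64.2,50)
to([.4482,-.3766,.018],r);print(get_obs()['joint_positions'].round(2))
E
```

```text
clock: 11.65
tcp_pos: [0.4286, -0.4192, 0.0647]
ee_rot: [3.139, -0.874, 1.129]
contact_force: [-0.6, -0.4, 1.0]
grip_width: 0.0854
gripper_force: 0.0
slide [-0.0076, -0.0009, 0.088] rot [-0.0044, -0.0012, 0.007] rows>= 1.6
[-1.1   1.03  0.57  1.74  0.65  0.69]
```

```bash
python3 -m creep '{"slide":[[-0.0075,0,0.03],[-0.0075,0,0.06],[-0.0075,0,0.088],[-0.0075,0,0.088],[-0.0075,0,0.088],[-0.0075,0,0.088],[-0.0075,0,0.088],[-0.0075,0,0.088],[-0.0075,0,0.088],[-0.0075,0,0.088]],"rot":[[0,0,0],[0,0,0],[0,0,0],[0,0,0],[0,0,0],[0,0,0],[0,0,0],[0,0,0],[0,0,0],[0,0,0]],"fingers":[0,0,0,0,0,1,1,1,1,1]}'
python3 - <<'E'
from h import *
r=tool(64.2,50);p=get_obs()["tcp_pos"]
print(p,get_obs()['joint_positions'].round(2));to(p+[0,0,.15],r)
E
```

```text
clock: 12.48
tcp_pos: [0.4485, -0.3805, 0.0182]
ee_rot: [3.134, -0.872, 1.129]
contact_force: [-0.9, -3.5, 7.2]
grip_width: 0.0575
gripper_force: 63.3
[ 0.44846977 -0.3804575   0.01824564] [-1.05  0.99  0.38  1.55  0.68  0.75]
slide [0.1531, 0.0009, -0.1286] rot [0.001, 0.0007, 0.0068] rows>= 3.6
```

```bash
python3 -m creep '{"slide":[[0.03,0,-0.026],[0.07,0,-0.06],[0.11,0,-0.09],[0.153,0,-0.128],[0.153,0,-0.128],[0.153,0,-0.128],[0.153,0,-0.128],[0.153,0,-0.128],[0.153,0,-0.128],[0.153,0,-0.128],[0.153,0,-0.128],[0.153,0,-0.128]],"rot":[[0,0,0],[0,0,0],[0,0,0],[0,-0.2,0],[0,-1,0],[0,-1,0],[0,-1,0],[0,-1,0],[0,-1,0],[0,-1,0],[0,-1,0],[0,-1,0]],"fingers":[1,1,1,1,1,1,1,1,1,1,1,1]}'
python3 - <<'E'
from h import *
print(get_obs()['joint_positions'].round(2))
to([.44,-.1,.22],tool(120,-10))
E
```

```text
clock: 13.48
tcp_pos: [0.4483, -0.3786, 0.1675]
ee_rot: [3.138, -0.089, 1.126]
contact_force: [-0.1, 0.1, -1.5]
grip_width: 0.0575
gripper_force: 63.5
[-0.75  0.43  0.1   1.27  0.09  1.27]
slide [0.3354, -0.1698, -0.041] rot [-0.0485, -0.3065, -1.236] rows>= 8.0
```

```bash
python3 -m creep '{"slide":[[0.335,-0.17,-0.05],[0.335,-0.17,-0.05],[0.335,-0.17,-0.05],[0.335,-0.17,-0.05],[0.335,-0.17,-0.05],[0.335,-0.17,-0.05],[0.335,-0.17,-0.05],[0.335,-0.17,-0.05],[0.335,-0.17,-0.05],[0.335,-0.17,-0.05]],"rot":[[0,-0.2,-1],[0,-0.2,-1],[0,-0.2,-1],[0,-0.2,-1],[0,-0.2,-1],[0,-0.2,-1],[0,-0.2,-1],[0,-0.2,-1],[0,-0.2,-1],[0,-0.2,-1]],"fingers":[1,1,1,1,1,1,1,1,1,1]}'
python3 - <<'E'
from h import *
print(get_obs()['joint_positions'].round(2))
r=tool(175.5,-40);z=r.as_matrix()[:,2];print(z)
p=np.array([.5365,.0465,.050])+.0187*z;print(p)
to(p+[0,0,.13],tool(155,-20));to(p+[0,0,.13],r)
E
```

```text
clock: 14.32
tcp_pos: [0.4396, -0.1017, 0.2254]
ee_rot: [3.137, 0.08, 1.907]
contact_force: [-0.0, 0.3, -0.3]
grip_width: 0.0575
gripper_force: 63.8
[-0.18  0.07 -0.22  1.24 -0.07  1.05]
[ 0.64080611 -0.05043253 -0.76604444]
[0.54848307 0.04555691 0.03567497]
slide [0.1433, 0.2015, 0.0694] rot [-0.2111, -0.3214, -0.9962] rows>= 6.7
slide [0.1433, 0.2015, 0.0694] rot [-0.561, -0.6926, -1.3827] rows>= 10.3
```

```bash
python3 -m creep '{"slide":[[0.143,0.201,0.069],[0.143,0.201,0.069],[0.143,0.201,0.069],[0.143,0.201,0.069],[0.143,0.201,0.069],[0.143,0.201,0.069],[0.143,0.201,0.069],[0.143,0.201,0.069],[0.143,0.201,0.069],[0.143,0.201,0.069]],"rot":[[-0.211,-0.321,-0.996],[-0.211,-0.321,-0.996],[-0.211,-0.321,-0.996],[-0.211,-0.321,-0.996],[-0.211,-0.321,-0.996],[-0.211,-0.321,-0.996],[-0.211,-0.321,-0.996],[-0.211,-0.321,-0.996],[-0.211,-0.321,-0.996],[-0.211,-0.321,-0.996]],"fingers":[1,1,1,1,1,1,1,1,1,1]}'
python3 - <<'E'
from h import *
print(get_obs()['joint_positions'].round(2))
to([.5485,.0456,.13],tool(175.5,-40))
E
```

```text
clock: 15.15
tcp_pos: [0.5483, 0.0448, 0.1661]
ee_rot: [-3.142, 0.349, 2.701]
contact_force: [0.4, 0.2, -0.6]
grip_width: 0.0572
gripper_force: 63.9
[ 0.2   0.09 -0.41  0.79 -0.21  0.61]
slide [0.0167, 0.0011, 0.0452] rot [-0.2315, -0.4399, -0.4011] rows>= 4.0
```

```bash
python3 -m creep '{"slide":[[0.0167,0.001,0.045],[0.0167,0.001,0.045],[0.0167,0.001,0.045],[0.0167,0.001,0.045],[0.0167,0.001,0.045],[0.0167,0.001,0.045],[0.0167,0.001,0.045]],"rot":[[-0.231,-0.44,-0.401],[-0.231,-0.44,-0.401],[-0.231,-0.44,-0.401],[-0.231,-0.44,-0.401],[-0.231,-0.44,-0.401],[-0.231,-0.44,-0.401],[-0.231,-0.44,-0.401]],"fingers":[1,1,1,1,1,1,1]}'
python3 - <<'E'
from h import *
print(get_obs()['joint_positions'].round(2))
r=tool(175.5,-40)
s=snapshot("scene");W=cloud(s);cv2.imwrite("pics/p1.png",cv2.resize(cv2.convertScaleAbs(s["color"][140:300,220:380],alpha=1.6),None,fx=3,fy=3,interpolation=2))
for b in blobs(s,W,.08,.22,(.4,.65,-.08,.2),orange(s),20):
  P=W[b];print("potB",rect(P),P[:,2].max(),np.percentile(P[:,2],90))
to([.5485,.0455,.0375],r)
E
```

```text
clock: 15.73
tcp_pos: [0.5476, 0.0458, 0.1296]
ee_rot: [3.142, 0.696, 3.063]
contact_force: [0.9, 0.2, -0.1]
grip_width: 0.0573
gripper_force: 65.0
[ 0.18 -0.1  -0.94  0.06 -0.16  0.2 ]
slide [0.0802, -0.0011, 0.095] rot [0.0007, -0.0012, 0.0002] rows>= 2.2
```

View pics/p1.png

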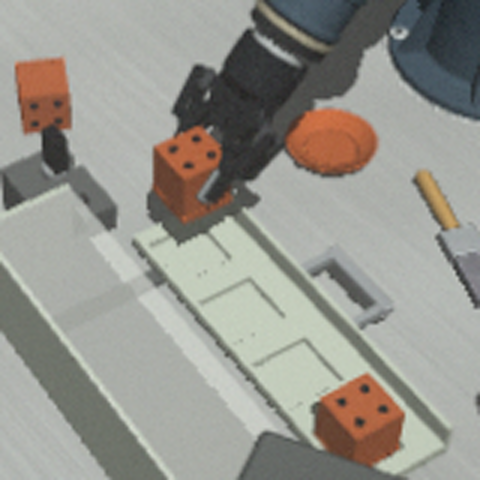

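Pot B hangs mouth down over pocket 3 at crop (190,160), holes up. Lowering.

```bash
python3 -m creep '{"slide":[[0.03,-0.001,0.035],[0.055,-0.001,0.065],[0.07,-0.001,0.083],[0.08,-0.001,0.094],[0.08,-0.001,0.094],[0.08,-0.001,0.094],[0.08,-0.001,0.094]],"rot":[[0,0,0],[0,0,0],[0,0,0],[0,0,0],[0,0,0],[0,0,0],[0,0,0]],"fingers":[1,1,1,1,1,1,1]}'
python3 - <<'E'
from h import *
print(get_obs()['joint_positions'].round(2))
s=snapshot("top");W=cloud(s)
for b in blobs(s,W,.06,.12,(.4,.65,-.08,.2),orange(s),20):
  P=W[b];print("potB",rect(P),np.percentile(P[:,2],[10,50,90]))
s=snapshot("scene");W=cloud(s)
for b in blobs(s,W,.07,.12,(.4,.65,-.08,.2),orange(s),20):
  P=W[b];print("potB",rect(P),np.percentile(P[:,2],[10,50,90]))
for b in blobs(s,W,.07,.12,(.4,.65,.2,.4),orange(s),20):
  P=W[b];print("model",rect(P),np.percentile(P[:,2],[10,50,90]))
E
```

```text
clock: 16.37
tcp_pos: [0.5492, 0.0462, 0.038]
ee_rot: [-3.141, 0.698, 3.067]
contact_force: [-0.1, -0.1, -0.7]
grip_width: 0.0575
gripper_force: 65.1
[ 0.18  0.11 -1.07 -0.29 -0.16  0.19]
potB (array([547.8,  29.4]), array([51.9, 29.4]), 37.25) [0.07945262 0.08144191 0.08376834]
potB (array([539.3,  56.3]), array([18.3, 30.1]), 5.98) [0.07916857 0.08156429 0.08452011]
potB (array([521.5,  42.6]), array([17.8, 18.8]), 22.73) [0.07891196 0.08154659 0.08339126]
```

```bash
python3 -m creep '{"slide":[[0.0015,0,0.002],[0.0015,0,0.002],[0.0015,0,0.002],[0.0015,0,0.002],[0.0015,0,0.002],[0.0015,0,0.002],[0.0015,0,-0.04],[0.0015,0,-0.09],[0.0015,0,-0.14],[0.0015,0,-0.2],[0.0015,0,-0.2],[0.0015,0,-0.2]],"rot":[[0,0,0],[0,0,0],[0,0,0],[0,0,0],[0,0,0],[0,0,0],[0,0,0],[0,0,0],[0,0,0],[0,0,0],[0,0,0],[0,0,0]],"fingers":[1,1,0,0,0,0,0,0,0,0,0,0]}'
python3 - <<'E'
from h import *
print(get_obs()['joint_positions'].round(2))
for n in("top","scene"):
  s=snapshot(n);W=cloud(s)
  for b in blobs(s,W,.07,.12,(.4,.65,-.08,.4),orange(s),20):
    P=W[b];print(n,"stand",rect(P),np.percentile(P[:,2],[10,50,90]))
  for b in blobs(s,W,.02,.07,(.3,.65,-.5,-.15),orange(s)):
    P=W[b];P=P[P[:,2]>.05]
    if len(P)>9:print(n,"pot",rect(P),b.sum() )
to([.40,-.05,.22],tool(150,0))
E
```

```text
clock: 17.47
tcp_pos: [0.45, 0.0537, 0.1552]
ee_rot: [3.141, 0.704, 3.068]
contact_force: [0.6, 0.5, 1.3]
grip_width: 0.0849
gripper_force: 0.0
[ 0.27 -0.39 -1.05  0.24 -0.22  0.27]
top stand (array([537.9,  43.5]), array([52.9, 53.7]), 84.9) [0.07760892 0.08020585 0.08218416]
top pot (array([ 525. , -253.2]), array([63.8, 55.6]), 63.53) 416
slide [-0.014, -0.1427, -0.1058] rot [0.2006, 0.878, 0.55] rows>= 6.6
```

Pot B is seated: its top is at 80.2 mm and its centre (538,44) is in pocket 3. Now pot A: grasp it top-down, turn it half round, set it down, then pick it tilted.

```bash
python3 -m creep '{"slide":[[-0.014,-0.03,-0.106],[-0.014,-0.143,-0.106],[-0.014,-0.143,-0.106],[-0.014,-0.143,-0.106],[-0.014,-0.143,-0.106],[-0.014,-0.143,-0.106],[-0.014,-0.143,-0.106],[-0.014,-0.143,-0.106],[-0.014,-0.143,-0.106]],"rot":[[0.2,0.878,0.55],[0.2,0.878,0.55],[0.2,0.878,0.55],[0.2,0.878,0.55],[0.2,0.878,0.55],[0.2,0.878,0.55],[0.2,0.878,0.55],[0.2,0.878,0.55],[0.2,0.878,0.55]],"fingers":[0,0,0,0,0,0,0,0,0]}'
python3 - <<'E'
from h import *
print(get_obs()['joint_positions'].round(2))
to([.48,-.18,.2],tool(192,0)); to([.525,-.253,.12],tool(242.5,0))
E
```

```text
clock: 18.32
tcp_pos: [0.4012, -0.0513, 0.2163]
ee_rot: [-3.137, -0.011, 2.614]
contact_force: [-0.6, -0.4, -0.9]
grip_width: 0.0851
gripper_force: 0.0
[-0.13  0.03 -0.28  1.27  0.    0.4 ]
slide [-0.1774, -0.0953, 0.0202] rot [-0.0001, -0.0156, -0.939] rows>= 5.9
slide [-0.2795, -0.1487, 0.1259] rot [0.0071, -0.0155, -2.0612] rows>= 13.0
```

```bash
python3 -m creep '{"slide":[[-0.177,-0.095,0.02],[-0.177,-0.095,0.02],[-0.177,-0.095,0.02],[-0.177,-0.095,0.02],[-0.177,-0.095,0.02],[-0.177,-0.095,0.02],[-0.177,-0.095,0.02],[-0.177,-0.095,0.02]],"rot":[[0,-0.0156,-0.939],[0,-0.0156,-0.939],[0,-0.0156,-0.939],[0,-0.0156,-0.939],[0,-0.0156,-0.939],[0,-0.0156,-0.939],[0,-0.0156,-0.939],[0,-0.0156,-0.939]],"fingers":[0,0,0,0,0,0,0,0]}'
python3 - <<'E'
from h import *
s=snapshot("top");W=cloud(s)
for b in blobs(s,W,.02,.07,(.3,.65,-.5,-.15),orange(s)):
    P=W[b];print("pot",rect(P[P[:,2]>.05]),b.sum() )
to([.525,-.253,.12],tool(242.5,0))
E
```

```text
clock: 18.98
tcp_pos: [0.4786, -0.1785, 0.2033]
ee_rot: [-3.137, 0.009, -2.931]
contact_force: [-0.0, 0.2, 0.6]
grip_width: 0.0854
gripper_force: 0.0
slide [-0.0387, -0.1097, 0.1124] rot [-0.0102, 0.0083, -1.1216] rows>= 7.0
```

```bash
python3 -m creep '{"slide":[[-0.039,-0.11,0.06],[-0.039,-0.11,0.06],[-0.039,-0.11,0.06],[-0.039,-0.11,0.06],[-0.039,-0.11,0.06],[-0.039,-0.11,0.06],[-0.039,-0.11,0.06],[-0.039,-0.11,0.06],[-0.039,-0.11,0.06]],"rot":[[0,0,-1],[0,0,-1],[0,0,-1],[0,0,-1],[0,0,-1],[0,0,-1],[0,0,-1],[0,0,-1],[0,0,-1]],"fingers":[0,0,0,0,0,0,0,0,0]}'
python3 - <<'E'
from h import *
s=snapshot("scene");W=cloud(s)
h=cv2.cvtColor(s["color"],cv2.COLOR_BGR2HSV);m=((h[...,0]<14)|(h[...,0]>170))&(h[...,1]>90)
for b in blobs(s,W,.0,.075,(.35,.65,-.5,-.13),m,20):
    P=W[b];print("pot",rect(P),rect(P[P[:,2]>.052]),b.sum() )
to([.525,-.253,.014],tool(242.5,0));print(get_obs()['joint_positions'].round(2))
E
```

```text
clock: 19.78
tcp_pos: [0.5253, -0.2528, 0.1598]
ee_rot: [-3.132, 0.003, -2.146]
contact_force: [-0.1, 0.3, 0.3]
grip_width: 0.0854
gripper_force: 0.0
pot (array([ 525.1, -248.5]), array([73.4, 58.3]), 62.46) (array([ 524.4, -249.8]), array([70.6, 58.3]), 62.35) 363
slide [0.0011, 0.002, 0.1945] rot [-0.0123, 0.0037, -0.1211] rows>= 3.5
[-0.45  0.4   0.03  1.2   0.   -1.45]
```

```bash
python3 -m creep '{"slide":[[0.001,0.002,0.05],[0.001,0.002,0.1],[0.001,0.002,0.15],[0.001,0.002,0.18],[0.001,0.002,0.194],[0.001,0.002,0.194],[0.001,0.002,0.194],[0.001,0.002,0.194],[0.001,0.002,0.194],[0.001,0.002,0.194],[0.001,0.002,0.194]],"rot":[[-0.01,0,-0.12],[-0.01,0,-0.12],[-0.01,0,-0.12],[-0.01,0,-0.12],[-0.01,0,-0.12],[-0.01,0,-0.12],[-0.01,0,-0.12],[-0.01,0,-0.12],[-0.01,0,-0.12],[-0.01,0,-0.12],[-0.01,0,-0.12]],"fingers":[0,0,0,0,0,0,1,1,1,1,1]}'
python3 -m creep '{"slide":[[0,0,0],[0,0,-0.03],[0,0,-0.07],[0,0,-0.1],[0,0,-0.1],[0,0,-0.1],[0,0,-0.1],[0,0,-0.1],[0,0,-0.1],[0,0,-0.1],[0,0,-0.1],[0,0,-0.1]],"rot":[[0,0,0],[0,0,0],[0,0,0],[0,0,0.1],[0,0,0.2],[0,0,1],[0,0,1],[0,0,1],[0,0,1],[0,0,1],[0,0,1],[0,0,1]],"fingers":[1,1,1,1,1,1,1,1,1,1,1,1]}'
python3 -m creep '{"slide":[[0,0,0],[0,0,0],[0,0,0],[0,0,0],[0,0,0],[0,0,0],[0,0,0]],"rot":[[0,0,1],[0,0,1],[0,0,1],[0,0,1],[0,0,1],[0,0,1],[0,0,1]],"fingers":[1,1,1,1,1,1,1]}'
python3 -m creep '{"slide":[[0,0,0],[0,0,0],[0,0,0],[0,0,0],[0,0,0],[0,0,0],[0,0,0]],"rot":[[0,0,1],[0,0,1],[0,0,1],[0,0,1],[0,0,1],[0,0,1],[0,0,1]],"fingers":[1,1,1,1,1,1,1]}'
python3 -c "
from h import *
print(get_obs()['joint_positions'].round(2))
to([.49,-.31,.09],tool(64,0))"
```

```text
clock: 20.75
tcp_pos: [0.5263, -0.2538, 0.0165]
ee_rot: [-3.137, 0.003, -2.049]
contact_force: [0.2, 1.0, 7.1]
grip_width: 0.0575
gripper_force: 64.2
clock: 21.75
tcp_pos: [0.5253, -0.2536, 0.0905]
ee_rot: [-3.141, 0.004, -2.83]
contact_force: [0.3, -1.0, -1.2]
grip_width: 0.0573
gripper_force: 64.0
clock: 22.33
tcp_pos: [0.525, -0.2535, 0.09]
ee_rot: [3.139, 0.002, 2.661]
contact_force: [-0.0, -1.2, 0.1]
grip_width: 0.0576
gripper_force: 63.9
clock: 22.92
tcp_pos: [0.525, -0.2534, 0.09]
ee_rot: [3.138, -0.0, 1.876]
contact_force: [-0.0, 0.5, -0.3]
grip_width: 0.0571
gripper_force: 63.9
[-0.45  0.44 -0.08  1.05  0.    0.81]
slide [-0.0579, -0.0672, -0.0003] rot [0.0044, -0.0022, 0.9661] rows>= 6.1
```

```bash
python3 -m creep '{"slide":[[-0.058,-0.067,0],[-0.058,-0.067,0],[-0.058,-0.067,0],[-0.058,-0.067,0],[-0.058,-0.067,0],[-0.058,-0.067,0],[-0.058,-0.067,0],[-0.058,-0.067,0],[-0.058,-0.067,0.04],[-0.058,-0.067,0.08],[-0.058,-0.067,0.097],[-0.058,-0.067,0.097]],"rot":[[0,0,0.966],[0,0,0.966],[0,0,0.966],[0,0,0.966],[0,0,0.966],[0,0,0.966],[0,0,0.966],[0,0,0.966],[0,0,0.966],[0,0,0.966],[0,0,0.966],[0,0,0.966]],"fingers":[1,1,1,1,1,1,1,1,1,1,1,1]}'
python3 -m creep '{"slide":[[0,0,0],[0,0,0],[0,0,0],[0,0,0],[0,0,-0.05],[0,0,-0.1],[0,0,-0.15],[0,0,-0.2],[0,0,-0.2],[0,0,-0.2]],"rot":[[0,0,0],[0,0,0],[0,0,0],[0,0,0],[0,0,0],[0,0,0],[0,0,0],[0,0,0],[0,0,0],[0,0,0]],"fingers":[1,0,0,0,0,0,0,0,0,0]}'
python3 - <<'E'
from h import *
for n in("top","scene"):
  s=snapshot(n);W=cloud(s);cv2.imwrite("pics/q%s.png"%n,s["color"])
  h=cv2.cvtColor(s["color"],cv2.COLOR_BGR2HSV);m=((h[...,0]<14)|(h[...,0]>170))&(h[...,1]>90)
  for b in blobs(s,W,.0,.075,(.35,.65,-.5,-.13),m,20):
    P=W[b];print(n,"pot",rect(P),rect(P[P[:,2]>.052]),b.sum() )
c=np.array([.490,-.310,.029]);r=tool(64.,50);z=r.as_matrix()[:,2];a=c+.0187*z;print(a,a-.1*z)
to(a-.1*z,r)
E
```

```text
clock: 23.92
tcp_pos: [0.4894, -0.3093, 0.0148]
ee_rot: [-3.141, -0.003, 1.127]
contact_force: [-1.2, 0.0, -0.8]
grip_width: 0.0574
gripper_force: 64.7
clock: 24.75
tcp_pos: [0.4911, -0.3109, 0.169]
ee_rot: [3.135, -0.002, 1.121]
contact_force: [0.6, 0.0, -0.7]
grip_width: 0.0854
gripper_force: 0.0
top pot (array([ 648.6, -425. ]), array([ 2. , 40.9]), 1.43) (array([0., 0.]), array([0., 0.]), 0.0) 29
top pot (array([ 489.1, -308.2]), array([57.8, 59.4]), 63.45) (array([ 489. , -308.2]), array([57.6, 59.5]), 63.09) 550
scene pot (array([ 487.8, -307.9]), array([74.1, 59.2]), 62.65) (array([ 487.7, -307.8]), array([74.1, 58.9]), 62.69) 362
[ 0.49627968 -0.29712475  0.01697987] [ 0.4626985  -0.36597637  0.08125863]
slide [-0.0831, -0.0, 0.1127] rot [-0.0005, 1.1075, 0.0051] rows>= 7.0
```

```bash
python3 -m creep '{"slide":[[-0.083,0,0],[-0.083,0,0],[-0.083,0,0.02],[-0.083,0,0.05],[-0.083,0,0.08],[-0.083,0,0.08],[-0.083,0,0.08],[-0.083,0,0.08],[-0.083,0,0.08]],"rot":[[0,0.1,0],[0,0.95,0],[0,0.95,0],[0,0.95,0],[0,0.95,0],[0,0.95,0],[0,0.95,0],[0,0.95,0],[0,0.95,0]],"fingers":[0,0,0,0,0,0,0,0,0]}'
python3 - <<'E'
from h import *
r=tool(64.,50);print(get_obs()['joint_positions'].round(2))
to([.461,-.368,.081],r)
E
```

```text
clock: 25.6
tcp_pos: [0.4623, -0.3661, 0.1045]
ee_rot: [-3.14, -0.749, 1.119]
contact_force: [0.4, 0.0, -0.2]
grip_width: 0.0857
gripper_force: 0.0
[-0.99  0.8   0.33  1.54  0.62  0.89]
slide [-0.0236, -0.0004, 0.0208] rot [-0.0028, 0.1579, 0.0012] rows>= 1.0
```

```bash
python3 -m creep '{"slide":[[-0.0236,0,0.021],[-0.0236,0,0.021],[-0.0236,0,0.021],[-0.0236,0,0.021]],"rot":[[-0.003,0.158,0],[-0.003,0.158,0],[-0.003,0.158,0],[-0.003,0.158,0]],"fingers":[0,0,0,0]}'
python3 - <<'E'
from h import *
r=tool(64.,50);print(get_obs()['joint_positions'].round(2))
to([.494,-.3005,.0175],r)
E
```

```text
clock: 25.93
tcp_pos: [0.4628, -0.3681, 0.0845]
ee_rot: [3.133, -0.869, 1.126]
contact_force: [0.2, -1.0, 1.2]
grip_width: 0.0853
gripper_force: 0.0
[-1.02  0.91  0.4   1.62  0.7   0.79]
slide [-0.004, -0.0024, 0.1335] rot [0.0023, 0.0051, 0.0075] rows>= 2.4
```

```bash
python3 -m creep '{"slide":[[-0.004,-0.002,0.04],[-0.004,-0.002,0.08],[-0.004,-0.002,0.12],[-0.004,-0.002,0.132],[-0.004,-0.002,0.132],[-0.004,-0.002,0.132],[-0.004,-0.002,0.132],[-0.004,-0.002,0.132],[-0.004,-0.002,0.132],[-0.004,-0.002,0.132]],"rot":[[0,0,0],[0,0,0],[0,0,0],[0,0,0],[0,0,0],[0,0,0],[0,0,0],[0,0,0],[0,0,0],[0,0,0]],"fingers":[0,0,0,0,0,1,1,1,1,1]}'
python3 -m creep '{"slide":[[0.03,0,-0.026],[0.07,0,-0.06],[0.11,0,-0.09],[0.153,0,-0.128],[0.153,0,-0.128],[0.153,0,-0.128],[0.153,0,-0.128],[0.153,0,-0.128],[0.153,0,-0.128],[0.153,0,-0.128],[0.153,0,-0.128],[0.153,0,-0.128]],"rot":[[0,0,0],[0,0,0],[0,0,0],[0,-0.2,0],[0,-1,0],[0,-1,0],[0,-1,0],[0,-1,0],[0,-1,0],[0,-1,0],[0,-1,0],[0,-1,0]],"fingers":[1,1,1,1,1,1,1,1,1,1,1,1]}'
python3 - <<'E'
from h import *
print(get_obs()['joint_positions'].round(2))
to([.44,-.1,.23],tool(120,-10))
E
```

```text
clock: 26.77
tcp_pos: [0.4939, -0.3027, 0.0194]
ee_rot: [3.131, -0.873, 1.124]
contact_force: [-2.6, -0.3, 19.6]
grip_width: 0.0577
gripper_force: 62.1
clock: 27.77
tcp_pos: [0.493, -0.3007, 0.1675]
ee_rot: [3.137, -0.089, 1.119]
contact_force: [-0.3, 0.1, -0.2]
grip_width: 0.0577
gripper_force: 64.1
[-0.6   0.4   0.05  1.23  0.09  1.43]
slide [0.2164, -0.1801, -0.0653] rot [-0.0477, -0.3052, -1.2446] rows>= 8.1
```

```bash
python3 -m creep '{"slide":[[0.216,-0.18,-0.08],[0.216,-0.18,-0.08],[0.216,-0.18,-0.08],[0.216,-0.18,-0.08],[0.216,-0.18,-0.08],[0.216,-0.18,-0.08],[0.216,-0.18,-0.08],[0.216,-0.18,-0.08],[0.216,-0.18,-0.08],[0.216,-0.18,-0.08]],"rot":[[0,-0.2,-1],[0,-0.2,-1],[0,-0.2,-1],[0,-0.2,-1],[0,-0.2,-1],[0,-0.2,-1],[0,-0.2,-1],[0,-0.2,-1],[0,-0.2,-1],[0,-0.2,-1]],"fingers":[1,1,1,1,1,1,1,1,1,1]}'
python3 - <<'E'
from h import *
to([.5545,.1426,.20],tool(155,-20))
E
```

```text
clock: 28.6
tcp_pos: [0.4393, -0.1021, 0.2396]
ee_rot: [3.136, 0.08, 1.898]
contact_force: [0.2, -0.4, -0.3]
grip_width: 0.0573
gripper_force: 64.4
slide [0.2629, 0.2502, 0.0331] rot [-0.213, -0.3205, -1.0076] rows>= 6.8
```

```bash
python3 -m creep '{"slide":[[0.263,0.25,0.033],[0.263,0.25,0.033],[0.263,0.25,0.033],[0.263,0.25,0.033],[0.263,0.25,0.033],[0.263,0.25,0.033],[0.263,0.25,0.033],[0.263,0.25,0.033],[0.263,0.25,0.033],[0.263,0.25,0.033]],"rot":[[-0.213,-0.32,-1],[-0.213,-0.32,-1],[-0.213,-0.32,-1],[-0.213,-0.32,-1],[-0.213,-0.32,-1],[-0.213,-0.32,-1],[-0.213,-0.32,-1],[-0.213,-0.32,-1],[-0.213,-0.32,-1],[-0.213,-0.32,-1]],"fingers":[1,1,1,1,1,1,1,1,1,1]}'
python3 - <<'E'
from h import *
to([.5545,.1426,.135],tool(175.5,-40));print(get_obs()['joint_positions'].round(2))
E
```

```text
clock: 29.43
tcp_pos: [0.5534, 0.1428, 0.1998]
ee_rot: [3.141, 0.349, 2.7]
contact_force: [-0.5, -0.2, -0.7]
grip_width: 0.0576
gripper_force: 64.4
slide [0.0283, 0.0004, 0.0817] rot [-0.2319, -0.4397, -0.4025] rows>= 4.0
[ 0.39  0.15 -0.25  0.93 -0.26  0.8 ]
```

```bash
python3 -m creep '{"slide":[[0.028,0,0.081],[0.028,0,0.081],[0.028,0,0.081],[0.028,0,0.081],[0.028,0,0.081],[0.028,0,0.081],[0.028,0,0.081]],"rot":[[-0.232,-0.44,-0.402],[-0.232,-0.44,-0.402],[-0.232,-0.44,-0.402],[-0.232,-0.44,-0.402],[-0.232,-0.44,-0.402],[-0.232,-0.44,-0.402],[-0.232,-0.44,-0.402]],"fingers":[1,1,1,1,1,1,1]}'
python3 - <<'E'
from h import *
to([.5545,.1426,.041],tool(175.5,-40));print(get_obs()['joint_positions'].round(2))
s=snapshot("scene");W=cloud(s)
for b in blobs(s,W,.06,.22,(.4,.65,-.08,.4),orange(s),20):
  P=W[b];T=P[P[:,2]>np.percentile(P[:,2],97)-.012];print(rect(T),T[:,2].mean())
E
```

```text
clock: 30.02
tcp_pos: [0.5528, 0.1411, 0.1346]
ee_rot: [-3.141, 0.699, 3.065]
contact_force: [0.1, -0.4, -1.3]
grip_width: 0.0574
gripper_force: 64.4
slide [0.0787, 0.0023, 0.0969] rot [0.0004, 0.001, 0.0016] rows>= 2.2
[ 0.42 -0.03 -0.85  0.12 -0.31  0.39]
```

```bash
python3 -m creep '{"slide":[[0.03,0.002,0.035],[0.055,0.002,0.065],[0.07,0.002,0.085],[0.079,0.002,0.097],[0.079,0.002,0.097],[0.079,0.002,0.097],[0.079,0.002,0.097]],"rot":[[0,0,0],[0,0,0],[0,0,0],[0,0,0],[0,0,0],[0,0,0],[0,0,0]],"fingers":[1,1,1,1,1,1,1]}'
python3 - <<'E'
from h import *
s=snapshot("scene");W=cloud(s)
h=cv2.cvtColor(s["color"],cv2.COLOR_BGR2HSV);m=((h[...,0]<14)|(h[...,0]>170))&(h[...,1]>90)
for b in blobs(s,W,.07,.15,(.4,.65,-.08,.4),m,20):
  P=W[b];print(rect(P),np.percentile(P[:,2],[10,50,90]).round(4))
cv2.imwrite("pics/p2.png",cv2.resize(cv2.convertScaleAbs(s["color"][160:300,240:380],alpha=1.6),None,fx=3,fy=3,interpolation=2))
E
```

```text
clock: 30.65
tcp_pos: [0.5572, 0.1449, 0.043]
ee_rot: [3.14, 0.7, 3.064]
contact_force: [0.1, -0.2, -0.1]
grip_width: 0.0575
gripper_force: 64.4
(array([537.4,  51.8]), array([70.8, 59.3]), 82.95) [0.0763 0.0821 0.0857]
(array([546.2, 142.4]), array([74.4, 59.4]), 83.98) [0.0778 0.0857 0.0893]
(array([564.7, 341.7]), array([63.6, 63.4]), 87.16) [0.0755 0.081  0.0844]
```

View pics/p2.png

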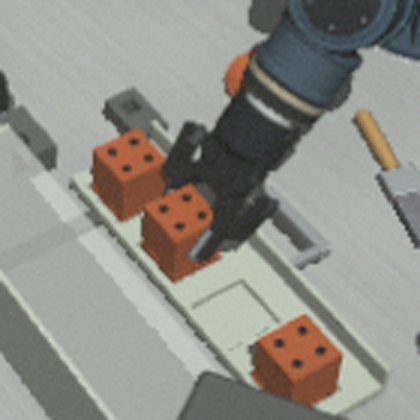

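Pot A is mouth down over pocket 2 at crop (180,225), about 4 mm above its seat. Lowering it and releasing.

```bash
python3 -m creep '{"slide":[[0.0025,0,0.003],[0.0025,0,0.003],[0.0025,0,0.003],[0.0025,0,0.003],[0.0025,0,0.003],[0.0025,0,0.003],[0.0025,0,-0.04],[0.0025,0,-0.09],[0.0025,0,-0.14],[0.0025,0,-0.2],[0.0025,0,-0.25],[0.0025,0,-0.25]],"rot":[[0,0,0],[0,0,0],[0,0,0],[0,0,0],[0,0,0],[0,0,0],[0,0,0],[0,0,0],[0,0,0],[0,0,0],[0,0,0],[0,0,0]],"fingers":[1,1,0,0,0,0,0,0,0,0,0,0]}'
python3 - <<'E'
from h import *
for n in("top","scene"):
  s=snapshot(n);W=cloud(s)
  h=cv2.cvtColor(s["color"],cv2.COLOR_BGR2HSV);m=((h[...,0]<14)|(h[...,0]>170))&(h[...,1]>90)
  for b in blobs(s,W,.074,.1,(.4,.65,-.08,.4),m,20):
    P=W[b];print(n,rect(P),np.percentile(P[:,2],[10,50,90]).round(4))
  for b in blobs(s,W,.02,.07,(.25,.7,-.55,.1),m,40):print(n,"other",rect(W[b]),b.sum())
  for b in blobs(s,W,.045,.056,(.4,.56,-.1,.4),None,30):print(n,"panel/handle",rect(W[b]))
print(get_obs()['joint_positions'].round(2))
to([.4355,.206,.12],tool(85.5,0))
to([.42,.18,.2],tool(130,-10))
E
```

```text
clock: 31.7
tcp_pos: [0.4324, 0.1547, 0.19]
ee_rot: [3.137, 0.704, 3.065]
contact_force: [0.5, 1.5, 1.5]
grip_width: 0.0855
gripper_force: 0.0
top (array([564.1, 338.6]), array([57.9, 58.3]), 85.53) [0.0776 0.0801 0.0826]
top (array([542.2, 147.5]), array([57.4, 58. ]), 86.66) [0.0788 0.0817 0.0841]
top (array([536.9,  45.4]), array([57.3, 58.6]), 85.53) [0.0775 0.0798 0.0823]
top other (array([ 670.1, -476.3]), array([ 44.9, 150.9]), 23.15) 218
top panel/handle (array([457.8, 200.4]), array([397.5,  55.3]), 85.58)
top panel/handle (array([417.9, 392.5]), array([35.1, 14.5]), 2.04)
scene (array([536.7,  49.3]), array([59.5, 60.8]), 86.42) [0.0771 0.0823 0.0855]
scene (array([538.7, 155.3]), array([64.6, 61.5]), 86.29) [0.0801 0.0867 0.0919]
scene (array([565.2, 342.6]), array([61.9, 61.8]), 88.05) [0.0779 0.0814 0.0846]
scene other (array([ 669. , -475.6]), array([ 41.7, 150.1]), 25.62) 99
scene other (array([550.9,  61.8]), array([46.2, 79.5]), 42.4) 245
scene panel/handle (array([457.8, 203.7]), array([396. ,  59.5]), 85.23)
scene panel/handle (array([418.6, 394.7]), array([35.8, 10.2]), 2.64)
[ 0.63 -0.32 -0.9   0.42 -0.43  0.58]
slide [0.0603, 0.0674, 0.0651] rot [0.7052, 0.6963, 1.9142] rows>= 13.5
slide [0.005, 0.0316, -0.028] rot [0.4402, 0.635, 0.9296] rows>= 7.6
```

Pot A stands about 2 mm high and 4 mm towards +y, so it is riding the pocket rib. Checking the tilt, then I re-grip it centred on the pocket.

```bash
python3 - <<'E'
from h import *
for n in("top","scene"):
  s=snapshot(n);W=cloud(s)
  h=cv2.cvtColor(s["color"],cv2.COLOR_BGR2HSV);m=((h[...,0]<14)|(h[...,0]>170))&(h[...,1]>90)
  for b in blobs(s,W,.074,.1,(.4,.65,-.08,.4),m,20):
    P=W[b];c=P.mean(0);k=np.linalg.lstsq(np.c_[P[:,:2]-c[:2],np.ones(len(P))],P[:,2],rcond=None)[0];print(n,c.round(4),"slopes",k.round(3))
r=tool(175.5,-40);z=r.as_matrix()[:,2];g=np.array([.5445,.143,.056])+.0187*z;print(g);to(g-.1*z,r);to(g,r)
E
```

```text
top [0.564  0.3384 0.0799] slopes [-0.001  0.011  0.08 ]
top [0.5402 0.1479 0.0832] slopes [ 0.086 -0.016  0.083]
top [0.5366 0.0449 0.0798] slopes [-0.001 -0.001  0.08 ]
scene [0.5386 0.0508 0.0818] slopes [-0.025 -0.014  0.082]
scene [0.5515 0.1501 0.0824] slopes [-0.033 -0.019  0.082]
scene [0.5663 0.344  0.0811] slopes [-0.004 -0.011  0.081]
[0.55648307 0.14205691 0.04167497]
slide [-0.0033, -0.0036, 0.1167] rot [0.0026, 0.0018, 0.0032] rows>= 2.1
slide [-0.0031, -0.0038, 0.2501] rot [0.0026, 0.0018, 0.0032] rows>= 4.5
```

```bash
python3 - <<'E'
from h import *
for n in("top","scene")*3:
  s=snapshot(n);W=cloud(s)
  h=cv2.cvtColor(s["color"],cv2.COLOR_BGR2HSV);m=((h[...,0]<14)|(h[...,0]>170))&(h[...,1]>90)
  for b in blobs(s,W,.074,.1,(.4,.65,.09,.2),m,20):
    P=W[b];c=P.mean(0);k=np.linalg.lstsq(np.c_[P[:,:2]-c[:2],np.ones(len(P))],P[:,2],rcond=None)[0];print(n,c.round(4),"slopes",k.round(3))
print(get_obs()["clock"])
E
```

```text
top [0.5499 0.1442 0.0798] slopes [-0.004  0.003  0.08 ]
scene [0.5519 0.1495 0.0819] slopes [-0.021 -0.01   0.082]
top [0.5498 0.1439 0.0799] slopes [0.009 0.006 0.08 ]
scene [0.5524 0.1498 0.082 ] slopes [-0.021 -0.006  0.082]
top [0.5498 0.1442 0.08  ] slopes [ 0.006 -0.001  0.08 ]
scene [0.5514 0.1495 0.0819] slopes [-0.005 -0.02   0.082]
32.2
```

It was still settling. It is now flat with its top at 80.0 mm, centred in pocket 2. No other pots are on the table. Next, the handle.

```bash
python3 -m creep '{"slide":[[0.005,0.03,-0.028],[0.005,0.03,-0.028],[0.005,0.03,-0.028],[0.005,0.03,-0.028],[0.005,0.03,-0.028],[0.005,0.03,-0.028],[0.005,0.03,-0.028],[0.005,0.03,-0.028],[0.005,0.03,-0.028],[0.005,0.03,-0.028]],"rot":[[0.44,0.635,0.93],[0.44,0.635,0.93],[0.44,0.635,0.93],[0.44,0.635,0.93],[0.44,0.635,0.93],[0.44,0.635,0.93],[0.44,0.635,0.93],[0.44,0.635,0.93],[0.44,0.635,0.93],[0.44,0.635,0.93]],"fingers":[0.5,0.5,0.5,0.5,0.5,0.5,0.5,0.5,0.5,0.5]}'
python3 -c "
from h import *
to([.4355,.2065,.13],tool(85.5,0))"
```

```text
clock: 33.03
tcp_pos: [0.4204, 0.1774, 0.1971]
ee_rot: [-3.136, 0.175, 2.269]
contact_force: [-0.9, -0.7, -0.3]
grip_width: 0.0424
gripper_force: 0.0
slide [0.0321, 0.0409, 0.085] rot [0.0803, 0.2143, 0.9855] rows>= 6.4
```

```bash
python3 -m creep '{"slide":[[0.032,0.041,0],[0.032,0.041,0.02],[0.032,0.041,0.085],[0.032,0.041,0.085],[0.032,0.041,0.085],[0.032,0.041,0.085],[0.032,0.041,0.085],[0.032,0.041,0.085],[0.032,0.041,0.085]],"rot":[[0.08,0.214,0.985],[0.08,0.214,0.985],[0.08,0.214,0.985],[0.08,0.214,0.985],[0.08,0.214,0.985],[0.08,0.214,0.985],[0.08,0.214,0.985],[0.08,0.214,0.985],[0.08,0.214,0.985]],"fingers":[0.5,0.5,0.5,0.5,0.5,0.5,0.5,0.5,0.5]}'
python3 -c "
from h import *
to([.4355,.2065,.032],tool(85.5,0))"
```

```text
clock: 33.78
tcp_pos: [0.4345, 0.2069, 0.1309]
ee_rot: [3.14, -0.0, 1.496]
contact_force: [0.6, -0.2, 1.2]
grip_width: 0.0431
gripper_force: 0.0
slide [-0.0005, 0.0012, 0.1319] rot [0.0021, -0.0006, 0.0048] rows>= 2.4
```

```bash
python3 -m creep '{"slide":[[0,0.001,0.04],[0,0.001,0.08],[0,0.001,0.11],[0,0.001,0.131],[0,0.001,0.131],[0,0.001,0.131],[0,0.001,0.131],[0,0.001,0.131],[0,0.001,0.131],[0,0.001,0.131],[0,0.001,0.131]],"rot":[[0,0,0],[0,0,0],[0,0,0],[0,0,0],[0,0,0],[0,0,0],[0,0,0],[0,0,0],[0,0,0],[0,0,0],[0,0,0]],"fingers":[0.5,0.5,0.5,0.5,0.5,0.5,1,1,1,1,1]}'
python3 -m creep '{"slide":[[0,0.005,0],[0,0.015,0],[0,0.025,0],[0,0.04,0],[0,0.055,0],[0,0.07,0],[0,0.085,0],[0,0.1,0],[0,0.11,0],[0,0.118,0],[0,0.12,0],[0,0.12,0]],"rot":[[0,0,0],[0,0,0],[0,0,0],[0,0,0],[0,0,0],[0,0,0],[0,0,0],[0,0,0],[0,0,0],[0,0,0],[0,0,0],[0,0,0]],"fingers":[1,1,1,1,1,1,1,1,1,1,1,1]}'
python3 -c "
from h import *
to([.5828,.1945,.0324],tool(85.5,0))"
```

```text
clock: 34.7
tcp_pos: [0.4369, 0.2076, 0.0342]
ee_rot: [3.139, -0.003, 1.492]
contact_force: [-0.9, -1.0, 9.4]
grip_width: 0.0124
gripper_force: 59.1
clock: 35.7
tcp_pos: [0.5271, 0.2006, 0.0342]
ee_rot: [3.138, -0.003, 1.492]
contact_force: [2.2, 1.4, 5.9]
grip_width: 0.0125
gripper_force: 59.5
slide [-0.0023, 0.0746, 0.0026] rot [0.004, -0.0037, 0.0001] rows>= 1.3
```

```bash
python3 -m creep '{"slide":[[0,0.005,0],[0,0.015,0],[0,0.025,0],[0,0.037,0],[0,0.049,0],[0,0.059,0],[0,0.067,0],[0,0.073,0],[0,0.076,0],[0,0.076,0],[0,0.076,0]],"rot":[[0,0,0],[0,0,0],[0,0,0],[0,0,0],[0,0,0],[0,0,0],[0,0,0],[0,0,0],[0,0,0],[0,0,0],[0,0,0]],"fingers":[1,1,1,1,1,1,1,1,1,1,1]}'
python3 -m creep '{"slide":[[0,0,0],[0,0,0],[0,0,0],[0,0,-0.05],[0,0,-0.1],[0,0,-0.15],[0,0,-0.2],[0,0,-0.25],[0,0,-0.25],[0,0,-0.25]],"rot":[[0,0,0],[0,0,0],[0,0,0],[0,0,0],[0,0,0],[0,0,0],[0,0,0],[0,0,0],[0,0,0],[0,0,0]],"fingers":[0.5,0.5,0.5,0.5,0.5,0.5,0.5,0.5,0.5,0.5]}'
python3 - <<'E'
from h import *
s=snapshot("scene");W=cloud(s)
for b in blobs(s,W,.035,.06,(.5,.66,.1,.32),None,30):
    P=W[b];print("h",rect(P));Q=P[P[:,0]<np.median(P[:,0])];print(rect(Q))
for n in("top","scene"):
  s=snapshot(n);W=cloud(s)
  for b in blobs(s,W,.11,.13,(.5,.635,-.2,.0),None,10):print("pin",rect(W[b]),W[b][:,2].mean())
print(get_obs()["joint_positions"].round(2))
to([.605,-.05,.22],tool(130,0))
E
```

```text
clock: 36.62
tcp_pos: [0.5836, 0.1963, 0.0342]
ee_rot: [3.139, -0.003, 1.493]
contact_force: [2.4, 3.7, 5.7]
grip_width: 0.0124
gripper_force: 59.6
clock: 37.45
tcp_pos: [0.5832, 0.1955, 0.2225]
ee_rot: [3.138, -0.003, 1.492]
contact_force: [-0.8, 0.3, -1.5]
grip_width: 0.0432
gripper_force: 0.0
h (array([596.1, 191.3]), array([105.4,  46.8]), 84.45)
(array([580.8, 192.7]), array([105.1,  13.8]), 87.34)
pin (array([ 601.9, -111.4]), array([29.4, 18.9]), 86.26) 0.11801802542709008
pin (array([ 602.6, -108.2]), array([31.2, 18.6]), 82.92) 0.11880105058956354
[0.32 0.46 0.28 1.39 0.   1.97]
slide [-0.3232, 0.0568, -0.0016] rot [-0.0018, -0.0012, -0.9893] rows>= 6.2
```

```bash
python3 -m creep '{"slide":[[-0.323,0.055,0],[-0.323,0.055,0],[-0.323,0.055,0],[-0.323,0.055,0],[-0.323,0.055,0],[-0.323,0.055,0],[-0.323,0.055,0],[-0.323,0.055,0],[-0.323,0.055,0]],"rot":[[0,0,-0.99],[0,0,-0.99],[0,0,-0.99],[0,0,-0.99],[0,0,-0.99],[0,0,-0.99],[0,0,-0.99],[0,0,-0.99],[0,0,-0.99]],"fingers":[0,0,0,0,0,0,0,0,0]}'
python3 -c "
from h import *
to([.6025,-.1105,.18],tool(175.5,0))"
```

```text
clock: 38.35
tcp_pos: [0.6036, -0.0498, 0.2186]
ee_rot: [-3.141, -0.002, 2.266]
contact_force: [0.1, 0.7, -0.3]
grip_width: 0.0852
gripper_force: 0.0
slide [-0.0614, -0.053, 0.0514] rot [0.0008, -0.0032, -1.0144] rows>= 6.4
```

```bash
python3 -m creep '{"slide":[[-0.061,-0.053,0.051],[-0.061,-0.053,0.051],[-0.061,-0.053,0.051],[-0.061,-0.053,0.051],[-0.061,-0.053,0.051],[-0.061,-0.053,0.051],[-0.061,-0.053,0.051],[-0.061,-0.053,0.051],[-0.061,-0.053,0.051]],"rot":[[0,-0.003,-1],[0,-0.003,-1],[0,-0.003,-1],[0,-0.003,-1],[0,-0.003,-1],[0,-0.003,-1],[0,-0.003,-1],[0,-0.003,-1],[0,-0.003,-1]],"fingers":[0,0,0,0,0,0,0,0,0]}'
python3 -c "
from h import *
to([.603,-.1105,.08],tool(175.5,0))"
```

```text
clock: 39.1
tcp_pos: [0.6031, -0.1088, 0.1811]
ee_rot: [3.141, 0.001, 3.053]
contact_force: [-0.4, 0.2, -0.5]
grip_width: 0.0855
gripper_force: 0.0
slide [0.0001, -0.0024, 0.1348] rot [0.0008, 0.0019, -0.0128] rows>= 2.4
```

```bash
python3 -m creep '{"slide":[[0,-0.002,0.04],[0,-0.002,0.08],[0,-0.002,0.12],[0,-0.002,0.134],[0,-0.002,0.134],[0,-0.002,0.134],[0,-0.002,0.134],[0,-0.002,0.134],[0,-0.002,0.134],[0,-0.002,0.134],[0,-0.002,0.134],[0,-0.002,0.134]],"rot":[[0,0,-0.012],[0,0,-0.012],[0,0,-0.012],[0,0,-0.012],[0,0,-0.012],[0,0,-0.012],[0,0,-0.012],[0,0,-0.012],[0,0,-0.012],[0,0,-0.012],[0,0,-0.012],[0,0,-0.012]],"fingers":[0,0,0,0,0,0,1,1,1,1,1,1]}'
python3 -m creep '{"slide":[[0,0,-0.02],[0,0,-0.04],[0,0,-0.06],[0,0,-0.08],[0,0,-0.08],[0,0,-0.08]],"rot":[[0,0,0],[0,0,0],[0,0,0],[0,0,0],[0,0,0],[0,0,0]],"fingers":[1,1,1,1,1,1]}'
python3 -c "
from h import *
p=get_obs()['tcp_pos'];to(p+[.0055,.0545,0],tool(175.5,0))"
```

```text
clock: 40.1
tcp_pos: [0.6037, -0.1116, 0.0819]
ee_rot: [3.141, 0.004, 3.064]
contact_force: [-1.9, 0.4, 6.9]
grip_width: 0.0291
gripper_force: 58.7
clock: 40.6
tcp_pos: [0.6036, -0.1116, 0.1414]
ee_rot: [3.141, 0.004, 3.064]
contact_force: [-0.7, 0.5, -2.2]
grip_width: 0.0292
gripper_force: 59.4
slide [-0.0017, 0.073, 0.0] rot [0.0003, 0.0045, 0.0015] rows>= 1.3
```

```bash
python3 -m creep '{"slide":[[-0.002,0.035,0],[-0.002,0.073,0],[-0.002,0.073,0],[-0.002,0.073,0],[-0.002,0.073,0]],"rot":[[0,0.004,0],[0,0.004,0],[0,0.004,0],[0,0.004,0],[0,0.004,0]],"fingers":[1,1,1,1,1]}'
python3 -m creep '{"slide":[[0,0,0.01],[0,0,0.02],[0,0,0.03],[0,0,0.03],[0,0,0.03]],"rot":[[0,0,0],[0,0,0],[0,0,0],[0,0,0],[0,0,0]],"fingers":[1,1,1,1,1]}'
```

```text
clock: 41.02
tcp_pos: [0.6085, -0.0572, 0.1402]
ee_rot: [3.141, -0.002, 3.065]
contact_force: [0.7, -0.5, -1.0]
grip_width: 0.0295
gripper_force: 59.5
clock: 41.43
tcp_pos: [0.6083, -0.0573, 0.1177]
ee_rot: [3.141, -0.002, 3.064]
contact_force: [0.2, 0.4, -1.3]
grip_width: 0.0294
gripper_force: 59.5
```

No contact, so the shank tip is in the bore. Going down in steps with the force in view.

```bash
python3 -m creep '{"slide":[[0,0,0.01],[0,0,0.02],[0,0,0.03],[0,0,0.03]],"rot":[[0,0,0],[0,0,0],[0,0,0],[0,0,0]],"fingers":[1,1,1,1]}'
python3 -m creep '{"slide":[[0,0,0.008],[0,0,0.014],[0,0,0.018],[0,0,0.018],[0,0,0.018]],"rot":[[0,0,0],[0,0,0],[0,0,0],[0,0,0],[0,0,0]],"fingers":[1,1,1,1,1]}'
```

```text
clock: 41.77
tcp_pos: [0.6079, -0.0569, 0.0941]
ee_rot: [3.141, -0.003, 3.064]
contact_force: [-0.3, 0.8, -1.8]
grip_width: 0.0291
gripper_force: 59.5
clock: 42.18
tcp_pos: [0.6089, -0.057, 0.0825]
ee_rot: [3.141, -0.001, 3.064]
contact_force: [-1.1, 0.5, -1.3]
grip_width: 0.0291
gripper_force: 59.7
```

```bash
python3 -m creep '{"slide":[[0,0,0.001],[0,0,0.001],[0,0,0.001],[0,0,0.001],[0,0,0.001],[0,0,-0.05],[0,0,-0.1],[0,0,-0.15],[0,0,-0.2],[0,0,-0.2],[0,0,-0.2]],"rot":[[0,0,0],[0,0,0],[0,0,0],[0,0,0],[0,0,0],[0,0,0],[0,0,0],[0,0,0],[0,0,0],[0,0,0],[0,0,0]],"fingers":[1,1,0,0,0,0,0,0,0,0,0]}'
python3 -m creep '{"slide":[[0.1,0,0],[0.2,0,0],[0.25,0,0],[0.25,0,0],[0.25,0,0],[0.25,0,0],[0.25,0,0],[0.25,0,0],[0.25,0,0]],"rot":[[0,0,0],[0,0,0],[0,0,0],[0,0,0],[0,0,0],[0,0,0],[0,0,0],[0,0,0],[0,0,0]],"fingers":[0,0,0,0,0,0,0,0,0]}'
python3 - <<'E'
from h import *
for n in("top","scene"):
  s=snapshot(n);W=cloud(s)
  for b in blobs(s,W,.105,.13,(.5,.635,-.2,.0),None,10):print("pin",rect(W[b]),W[b][:,2].mean())
  if n=="top":cv2.imwrite("pics/f.png",cv2.resize(cv2.convertScaleAbs(s["color"][80:260,60:420],alpha=1.5),None,fx=2.2,fy=2.2,interpolation=2))
E
```

```text
clock: 43.1
tcp_pos: [0.6102, -0.0572, 0.2349]
ee_rot: [3.141, 0.003, 3.064]
contact_force: [0.5, -0.6, -1.4]
grip_width: 0.0857
gripper_force: 0.0
clock: 43.85
tcp_pos: [0.4227, -0.0427, 0.2322]
ee_rot: [3.141, -0.002, 3.064]
contact_force: [0.0, 0.2, -0.1]
grip_width: 0.0852
gripper_force: 0.0
pin (array([607.8, -55.6]), array([37.6, 20.7]), 81.11) 0.1177081699947528
```

View pics/f.png

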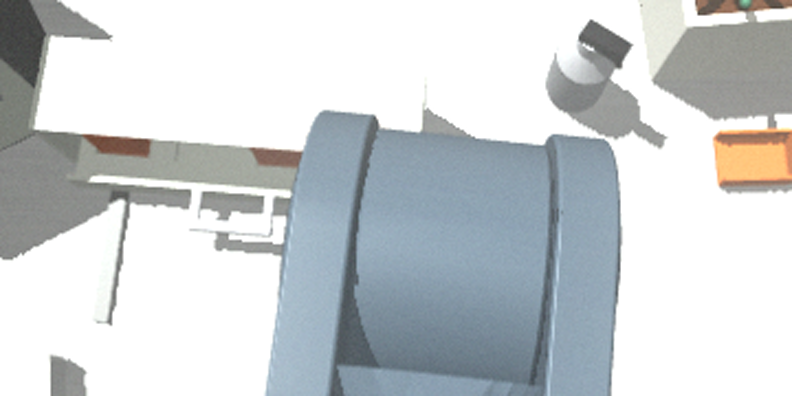

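The frame shows the tray home, with the model pot at (120,147) and the pot in pocket 2 at (275,157). The arm hides pocket 3, so I'll step aside for one last look before handing in.

```bash
python3 -m creep '{"slide":[[0.1,-0.1,0],[0.1,-0.38,0],[0.1,-0.38,0],[0.1,-0.38,0],[0.1,-0.38,0],[0.1,-0.38,0],[0.1,-0.38,0],[0.1,-0.38,0],[0.1,-0.38,0],[0.1,-0.38,0],[0.1,-0.38,0],[0.1,-0.38,0]],"rot":[[0,0,0],[0,0,0],[0,0,0],[0,0,0],[0,0,0],[0,0,0],[0,0,0],[0,0,0],[0,0,0],[0,0,0],[0,0,0],[0,0,0]],"fingers":[0,0,0,0,0,0,0,0,0,0,0,0]}'
python3 - <<'E'
from h import *
s=snapshot("top");W=cloud(s)
for b in blobs(s,W,.105,.13,(.5,.635,-.2,.0),None,10):print("pin",rect(W[b]),W[b][:,2].mean())
cv2.imwrite("pics/f2.png",cv2.resize(cv2.convertScaleAbs(s["color"][85:245,65:345],alpha=1.5),None,fx=2.8,fy=2.8,interpolation=2))
E
```

```text
clock: 44.95
tcp_pos: [0.3258, -0.32, 0.2327]
ee_rot: [3.141, -0.001, 3.066]
contact_force: [-0.2, -0.2, -0.5]
grip_width: 0.0853
gripper_force: 0.0
pin (array([607.3, -58.2]), array([29.3, 19. ]), 88.51) 0.11744799220692903
```

View pics/f2.png

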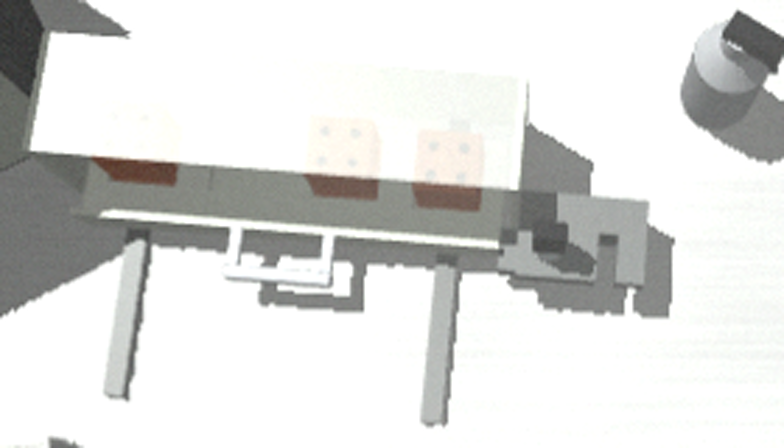

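The picture shows the model pot at (140,145) and the two placed pots at (345,155) and (450,165), all upright with holes up. The tray is home and the pin is in the bore at (550,238).

```bash
python3 -c "
from rig import sign_off
print(sign_off())"
```

```text
the job is handed in; nothing more can be done
None
```

I handed the job in at about 45 s on the robot's clock. Both table pots (there was no third) stand mouth down in pockets 2 and 3, matching the model pot, and the tray is home and locked with the pin in its bore. The sign-off call returned no verdict.

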